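# Line up the spice rack by height and stack the emptied trays

## Robot

A 6-joint arm with a two-finger parallel gripper is mounted at the origin on a cart in front of the work surface, level with it; the furniture and walls round the work are solid. World frame = base frame: x ahead of the robot, y to its left, z up, the work surface at z = 0. Lengths are in m, angles in rad, forces in N, time in s.
With the tool pointing down it reaches from about 0.225 to 0.725 m from the base axis. Payload 3.1 kg.
Tool frame: the origin (TCP) lies between the finger pads; the fingertips stand 19 mm ahead of it and the grasp point (between the pads) is the TCP; z points along the fingers, y is the line along which they close (so a half turn about z gives the same grasp; the last joint's range is limited). The gripper opens to 85 mm and grips with 20 to 120 N. Pads are 22 mm wide; open, the fingers measure 114 mm over their backs; the gripper's body (76 mm by 85 mm) begins 54 mm behind the grasp point. The pads swing forward as they close: fully open they stand 13 mm farther back than shut.
Start: joints at [0.994, 0.048, 0.099, 1.622, 0, 1.443], TCP at [0.228, 0.473, 0.25] pointing down, gripper open.
Joint ranges: [-2.91, 2.91], [-0.99, 1.94], [-1.21, 1.42], [-2.12, 2.29], [-1.49, 1.47], [-3.14, 3.14]. Speed limits (rad/s): [2.79, 2.79, 3.14, 3.14, 3.14, 3.14].

## Interface

Orientations are given as a unit quaternion [w, x, y, z].
In Python, from bench import sense, cams, sign_off gives the robot as it stands.
- The arm moves only by the tool jog_arm, never from a script. Its argument "plan" is a list of rows, each an object with "delta_pos": the shift along the tool's x, y, z in cm, a list of three; "turn": the turn, a rotation vector about the tool's x, y, z in rad, a list of three. A call has exactly 10 rows; each row shifts and turns the commanded pose from where the row before left it, along the tool's axes as they then stand; what a row does not reach is not made up. A row lasts 1/10 s, in which the tool goes at most 50 mm and 8.59 degrees, less where a joint would pass 70% of its speed; a pose out of reach is approached as far as the arm can. A call with a gripper value outside its range is refused whole. "hand" is the finger opening in cm, from 0 to 8.54, set as the call begins (left out, the last holds). The fingers move at their own pace and stop on an object; the grip force is fixed at half the most. Time passes only in rows, so rows that do not move let the fingers close, or fill a call up. It gives the time, the measured TCP pose, the force, the opening and the grip force at its end, in the units of the state.
- sense(): the state, without advancing time (a new reading comes with each control period).
- cams.read_camera(name): name is "side" or "top" or "wrist"; returns the picture (400x640x3 uint8, blue, green, red); there is no depth.
- cams.camera_info(name): a dict with "fov_y" (degrees; the focal length in pixels is half the picture's height over the tangent of half this angle, whatever the lens; pixels are square), "cx", "cy" (the principal point, pixels), "cam_to_world" (4x4, takes a point from camera to world coordinates). Camera axes: x right, y down, z forward; pixel columns grow to the right and rows downward; lengths in m; the calibration is good to about 2 mm. A picture is of the moment at which its call begins: read the wrist's pose just before it. camera_info takes no time and is no camera call; for the wrist camera it gives the pose at the moment of the call.
- sign_off(): hands the job in; it is judged then, once.
Trained networks look in the newest picture that a camera, given by its name, has taken for a name from the list of things; names that differ only in an ending like _2 or _b are one class to them, and where a whole thing is asked for, a point or a joint stands for the part that bears it (a point fixed in the world has none). Each returns a list of dicts, best first, with "score" (0 to 1); they miss things now and then, are a little off and sometimes report something else, mostly with a low value. They report only what shows in the picture. A call takes as long as a camera call. They do not tell look-alikes from the thing itself.
- cams.recognise(camera, query): "bbox" ([left, top, right, bottom] in pixels, round what is visible of it).
The state is a dict: "time": time; "joint_pos": joint angles; "dq": joint speeds; "effort": joint torques, N m; "tool_pos": TCP position; "orientation": TCP orientation; "contact_force": force on the tool from outside, world axes, zero at the start; "moment": the same for the moment, N m; "grip_width": opening from 0.0 (shut) to 1.0 (fully open); "grip_force": force on a finger pad.
Only numpy, scipy, OpenCV 4.12 (cv2) and the standard library are available. Lean on these libraries where they do the work, as an engineer would, in place of code of your own. Each camera call takes 0.05 s, during which the arm holds its last target. There are 200 camera calls.

## Task

Take the four bottles and jars out of the two drawer trays and line them up by height in the spice rack, one upright in each bay: the tallest beside the rack's high end panel, falling to the shortest at the low end. Stack the emptied trays, one nested squarely in the other with its foot fully home in the lower tray's mouth, standing flat on the worktop. Do not knock anything over, and leave the mug and the kitchen timer where they are.

Things in the scene. Friction and masses are not known exactly. Their poses are not given: they have to be found in the camera images.
- rack: brown wooden spice rack, fixed: 276 mm long (y), 80 deep (x), four bays in a row; rounded end panel 96 mm high at its +y (high) end, low one, 34 mm, at its -y end. Origin: centre of its underside, x away from the robot, z up. Bay floors at z = 10, centres at x = 0, y = +96 (high end), +32, -32, -96; 58 mm wide between strips up to z = 20; dowel rails at x = +-35 up to z = 25
- tray_1: shallow white wooden drawer tray, loose, 0.22 kg: 206 mm long (y), 62 wide (x), 22 high. Origin: centre of its underside. Walls 4 mm, cell floors at z = 8; a jar in each end cell (54 x 63 mm, at y = +-67), middle cell empty. Its foot (46 x 190, z = 0 to 4) drops into the other tray's 54 x 198 mouth; nested, it sits 18 mm above that. Grip it across x, at the middle
- tray_2: shallow white wooden drawer tray, loose, 0.22 kg: 206 mm long (y), 62 wide (x), 22 high. Origin: centre of its underside. Walls 4 mm, cell floors at z = 8; a jar in each end cell (54 x 63 mm, at y = +-67), middle cell empty. Identical to the first; either may go on top, either way round. Any of the four containers may be in any end cell. Dividers (at y = +-33) reach z = 14 only
- tall_bottle: amber glass bottle with a black cap and a pale label, the tallest of the four: 130 mm high, 42 mm across, 0.18 kg. Origin at the centre of its underside, z up; straight body to 100 mm height, cap 34 mm across from 108 mm up
- spice_jar: slim clear spice jar with a dark cap, printed label and yellow-brown contents, second in height: 105 mm high, 41 mm across, 0.11 kg. Origin at the centre of its underside, z up
- shaker: cream ceramic shaker with a black cap and a sunflower picture, third in height: 78 mm high, 45 mm across, 0.11 kg. Origin at the centre of its underside, z up; grip it at 35 to 50 mm height
- short_jar: small clear glass jar with a steel lid and a pale label, the shortest: 58 mm high, 43 mm across, 0.11 kg. Origin at the centre of its underside, z up
- mug: bystander: mug, dark grey above and white below, 82 x 114 x 97 mm high, origin at the centre of its underside
- timer: bystander: cream wind-up kitchen timer, 60 x 62 x 62 mm high, origin at the centre of its underside
There are look-alikes about, which are no part of the job. Leave any purple look-alike of the shaker alone.

How it is judged:
By the outcome, as a careful person would: the job done as asked, in the order asked, and still so for the second after the job is handed in, with the robot touching nothing.
It also fails if it takes over 122 s, if anything falls off the work surface, if the arm or the gripper's body presses on something with over 40 N, if the wrist force passes 120 N, or if a joint passes its speed limit or range.

## Working session

There is one attempt and no reset: what is moved stays moved. The work goes in short steps, Python scripts to look and compute and a tool call to move; the robot and the scene stay as the last step left them, time stands still between calls to the robot, and variables do not carry over. Pictures are saved under pics/ and viewed, at most 14 in all, crops included, and the job is handed in when it is done.

Besides the shell and the picture viewer there is one more tool, called after "Emit:" as a command line: name --argument value ..., lists and objects as JSON in quotes. jog_arm: Moves the arm, as the interface text tells. Its arguments: {"type":"object","properties":{"plan":{"type":"array"},"hand":{"type":"number"}},"required":["plan"]}

```bash
mkdir -p pics; ls; python3 - <<'E'
from bench import sense, cams
import cv2
s=sense(); print(s)
for n in ("side","top","wrist"):
    im=cams.read_camera(n); cv2.imwrite(f"pics/{n}0.png",im); print(n,cams.camera_info(n))
    if n!="wrist":
        for q in ("rack","tray_1","tall_bottle","spice_jar","shaker","short_jar","mug","timer"):
            print(n,q,[(round(d["score"],2),[int(v) for v in d["bbox"]]) for d in cams.recognise(n,q)][:4])
E
```

```text
pics
{'time': 0.0, 'joint_pos': array([9.94235219e-01, 4.87560911e-02, 9.75670908e-02, 1.62199520e+00,
       2.81368153e-06, 1.44300000e+00]), 'dq': array([-0.00068314, -0.0002154 ,  0.00159331,  0.00026216, -0.0009216 ,
        0.00010421]), 'effort': array([-6.87341380e-04, -3.38782275e+01,  3.20015073e+01,  2.02175207e-02,
       -2.72054558e-04,  1.68424720e-05]), 'tool_pos': array([0.22746615, 0.47252696, 0.24909892]), 'orientation': array([-4.13160870e-04,  2.22504123e-01,  9.74931018e-01, -1.12017038e-03]), 'contact_force': array([ 0.1762866 , -0.04549193, -0.32367943]), 'moment': array([ 0.05381311, -0.06083242, -0.05974792]), 'grip_force': 0.0, 'grip_width': 1.000299707110531}
side {'fov_y': 46.459830670538814, 'cx': 325.423971256413, 'cy': 197.17180129333363, 'cam_to_world': array([[ 0.63979693, -0.59947525,  0.48092549, -0.06594295],
       [-0.76847957, -0.49090555,  0.4104277 , -0.46308924],
       [-0.00995225, -0.63217179, -0.77476434,  1.01874924],
       [ 0.        ,  0.        ,  0.        ,  1.        ]])}
side rack [(0.72, [219, 173, 288, 221]), (0.68, [329, 170
[... 988 characters left out ...]
6, 214, 287, 241])]
top spice_jar [(0.68, [408, 227, 433, 248]), (0.67, [399, 218, 486, 255]), (0.33, [204, 213, 286, 242])]
top shaker [(0.81, [205, 215, 227, 234]), (0.81, [166, 228, 195, 248]), (0.36, [400, 217, 488, 250])]
top short_jar [(0.81, [461, 220, 487, 243])]
top mug [(0.82, [187, 127, 231, 173])]
top timer [(0.91, [327, 233, 355, 261])]
wrist {'fov_y': 69.58117458706616, 'cx': 316.45106059874195, 'cy': 200.84682086220553, 'cam_to_world': array([[ 0.4346856 ,  0.86083866,  0.26458504,  0.15992087],
       [ 0.90058155, -0.4151304 , -0.12891709,  0.50509178],
       [-0.00113952,  0.2943188 , -0.95570662,  0.37367573],
       [ 0.        ,  0.        ,  0.        ,  1.        ]])}
```

```bash
python3 - <<'E'
import cv2
t=cv2.imread("pics/top0.png")[110:270,150:510]; cv2.imwrite("pics/topc.png",cv2.resize(t,None,fx=2.2,fy=2.2,interpolation=cv2.INTER_CUBIC))
t=cv2.imread("pics/side0.png")[100:350,190:450]; cv2.imwrite("pics/sidec.png",cv2.resize(t,None,fx=2.4,fy=2.4,interpolation=cv2.INTER_CUBIC))
E
```

```text
(no output)
```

View pics/topc.png

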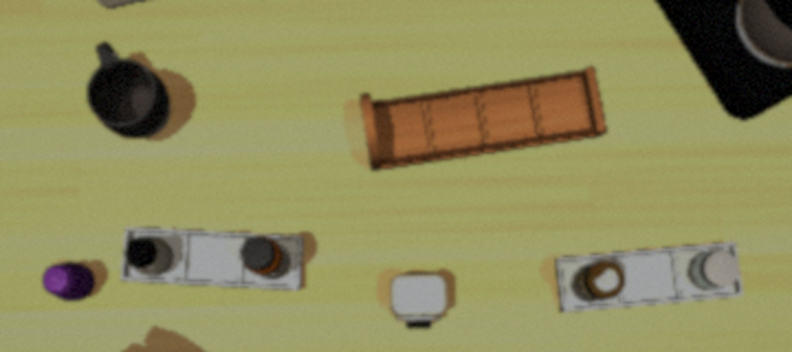

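View pics/sidec.png

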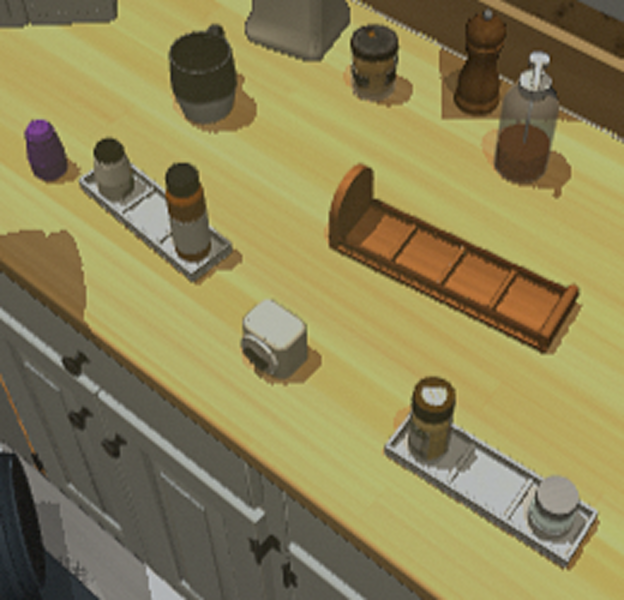

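Top view: high rack panel at about (317,165), low end at (422,156). The +y tray holds the shaker (214,225) and the tall bottle (270,226). The -y tray holds the spice jar (423,237) and the short jar (476,232). The purple look-alike at (180,238), the brown jar at the back and the mill are all outside the trays.

```bash
cat > h.py <<'E'
import numpy as np
from bench import sense, cams
from scipy.spatial.transform import Rotation as R
def ray(ci,u,v,):
    f=200/np.tan(np.radians(ci["fov_y"]/2)); T=ci["cam_to_world"]
    d=T[:3,:3]@np.array([(u-ci["cx"])/f,(v-ci["cy"])/f,1]); return T[:3,3],d/np.linalg.norm(d)
def plane(ci,u,v,z):
    o,d=ray(ci,u,v); return o+d*(z-o[2])/d[2]
def tri(*obs):
    A=0;b=0
    for ci,u,v in obs:
        o,d=ray(ci,u,v); P=np.eye(3)-np.outer(d,d); A=A+P; b=b+P@o
    p=np.linalg.solve(A,b); return p,[np.linalg.norm((np.eye(3)-np.outer(ray(*o)[1],ray(*o)[1]))@(p-ray(*o)[0])) for o in obs]
def proj(ci,p):
    f=200/np.tan(np.radians(ci["fov_y"]/2)); T=ci["cam_to_world"]
    c=T[:3,:3].T@(np.asarray(p)-T[:3,3]); return np.array([f*c[0]/c[2]+ci["cx"],f*c[1]/c[2]+ci["cy"]])
def yaw(s):
    q=s["orientation"]; M=R.from_quat([q[1],q[2],q[3],q[0]]).as_matrix(); return M
def go(target,yawd):
    "total tool-frame delta (cm, current axes) and z turn to reach target, tool y at yawd deg"
    s=sense(); M=yaw(s); a=np.radians(yawd); y=np.array([np.cos(a),np.sin(a),0]); z=np.array([0,0,-1.]); Mt=np.c_[np.cross(y,z),y,z]
    return M.T@(np.array(target)-s["tool_pos"])*100, R.from_matrix(M.T@Mt).as_rotvec()
E
python3 - <<'E'
from h import *
ct=cams.camera_info("top"); cs=cams.camera_info("side")
T=lambda u,v:(ct,u/2.2+150,v/2.2+110); S=lambda u,v:(cs,u/2.4+190,v/2.4+100)
np.set_printoptions(precision=4,suppress=True)
print("A rim",*[plane(*T(*p),.022)[:2] for p in((125,229),(303,234),(301,290),(124,282))])
print("B rim",*[plane(*T(*p),.022)[:2] for p in((557,258),(738,244),(740,294),(561,310))])
print("rack base/top low z=.034",*[plane(*T(*p),.034)[:2] for p in((590,68),(605,132))], "high z .025",*[plane(*T(*p),.025)[:2] for p in((366,98),(376,168))])
print("rail-ish",tri(T(603,130),S(545,350)))
for n,t,s in(("tall cap",(262,251),(184,176)),("shaker cap",(141,251),(110,149)),("spice cap",(605,278),(434,393)),("short lid",(719,266),(558,492)),("timer",(418,290),(275,322)),("A corner -y near",(301,290),(192,272)),("A -y far",(303,234),(231,240)),("B -y far",(738,244),(597,513)),("B near -y",(740,294),(568,556))):
    p,e=tri(T(*t),S(*s)); print(n,p,np.round(e[0],4))
E
```

```text
A rim [0.4889 0.3447] [0.4779 0.1394] [0.4138 0.1424] [0.4279 0.3449]
B rim [ 0.443  -0.1506] [ 0.4539 -0.3576] [ 0.3971 -0.3555] [ 0.384  -0.1522]
rack base/top low z=.034 [ 0.662  -0.1978] [ 0.5857 -0.2109] high z .025 [0.6355 0.0635] [0.5522 0.0537]
rail-ish (array([ 0.5926, -0.2138,  0.0025]), [np.float64(0.0026824763492969738), np.float64(0.0026824763492968645)])
tall cap [0.4489 0.1715 0.1345] 0.0009
shaker cap [0.4583 0.3115 0.075 ] 0.0003
spice cap [ 0.4143 -0.1848  0.1102] 0.0002
short lid [ 0.4271 -0.3211  0.0612] 0.0002
timer [0.4082 0.0106 0.0547] 0.0012
A corner -y near [0.4136 0.1421 0.0256] 0.0001
A -y far [0.4768 0.14   0.0238] 0.0012
B -y far [ 0.453  -0.3565  0.0228] 0.001
B near -y [ 0.3979 -0.3566  0.0211] 0.0011
```

View pics/wrist0.png

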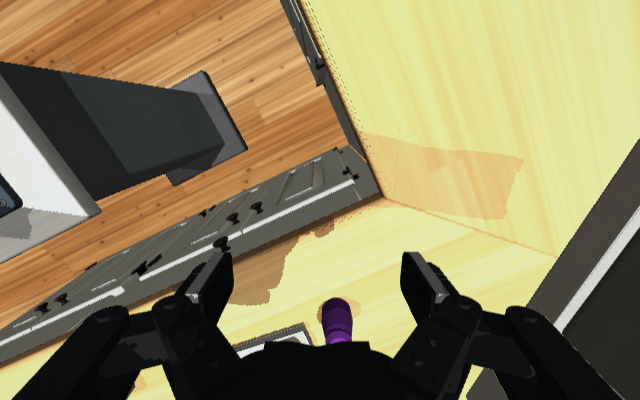

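The start wrist picture shows only the purple look-alike (335,315) and a tray corner, not much else. The triangulated tops (134, 75, 110 and 61 mm) fit the stated sizes with the 8 mm cell floor. First I turn the tool across the trays, then go over the short jar.

Emit:
jog_arm --plan '[{"delta_pos": [0, 0, 0], "turn": [0, 0, 0.133]}, {"delta_pos": [0, 0, 0], "turn": [0, 0, 0.133]}, {"delta_pos": [0, 0, 0], "turn": [0, 0, 0.133]}, {"delta_pos": [0, 0, 0], "turn": [0, 0, 0.133]}, {"delta_pos": [0, 0, 0], "turn": [0, 0, 0.133]}, {"delta_pos": [0, 0, 0], "turn": [0, 0, 0.133]}, {"delta_pos": [0, 0, 0], "turn": [0, 0, 0.133]}, {"delta_pos": [0, 0, 0], "turn": [0, 0, 0.132]}, {"delta_pos": [0, 0, 0], "turn": [0, 0, 0]}, {"delta_pos": [0, 0, 0], "turn": [0, 0, 0]}]'

```text
time: 1.95
tool_pos: [0.2278, 0.473, 0.2503]
orientation: [-0.0, 0.685, 0.729, 0.0]
contact_force: [-0.0, 0.5, 0.4]
grip_width: 1.0
grip_force: 0.0
```

```bash
python3 -c "
from h import *
print(sense()['tool_pos'],np.degrees(np.arctan2(*yaw(sense())[[1,0],1])),go([.4245,-.321,.2],3.35))"
```

```text
[0.22781229 0.47301552 0.25032312] 3.536939033017083 (array([-80.46395349,  14.73279849,   5.02871396]), array([ 1.27813685e-05, -4.70968332e-05,  3.26270193e-03]))
```

Emit:
jog_arm --plan '[{"delta_pos": [-4.2, 0.8, 0], "turn": [0, 0, 0]}, {"delta_pos": [-4.2, 0.8, 0], "turn": [0, 0, 0]}, {"delta_pos": [-4.2, 0.8, 0], "turn": [0, 0, 0]}, {"delta_pos": [-4.2, 0.8, 0], "turn": [0, 0, 0]}, {"delta_pos": [-4.2, 0.8, 0], "turn": [0, 0, 0]}, {"delta_pos": [-4.2, 0.8, 0], "turn": [0, 0, 0]}, {"delta_pos": [-4.2, 0.8, 0], "turn": [0, 0, 0]}, {"delta_pos": [-4.2, 0.8, 0], "turn": [0, 0, 0]}, {"delta_pos": [-4.2, 0.8, 0], "turn": [0, 0, 0]}, {"delta_pos": [-4.2, 0.8, 0], "turn": [0, 0, 0]}]'

```text
time: 2.95
tool_pos: [0.3326, 0.0568, 0.2506]
orientation: [0.001, 0.685, 0.729, 0.001]
contact_force: [1.5, 0.2, -0.5]
grip_width: 1.002
grip_force: 0.0
```

Emit:
jog_arm --plan '[{"delta_pos": [-4.2, 0.8, 0], "turn": [0, 0, 0]}, {"delta_pos": [-4.2, 0.8, 0], "turn": [0, 0, 0]}, {"delta_pos": [-4.2, 0.8, 0], "turn": [0, 0, 0]}, {"delta_pos": [-4.2, 0.8, 0], "turn": [0, 0, 0]}, {"delta_pos": [-4.2, 0.8, 0.7], "turn": [0, 0, 0]}, {"delta_pos": [-4.2, 0.8, 0.7], "turn": [0, 0, 0]}, {"delta_pos": [-4.2, 0.8, 0.7], "turn": [0, 0, 0]}, {"delta_pos": [-4.2, 0.8, 0.7], "turn": [0, 0, 0]}, {"delta_pos": [-4.2, 0.3, 0.7], "turn": [0, 0, 0]}, {"delta_pos": [0, 0, 0], "turn": [0, 0, 0]}]'

```text
time: 3.95
tool_pos: [0.4211, -0.319, 0.2125]
orientation: [-0.001, 0.687, 0.727, -0.001]
contact_force: [0.2, 1.9, -0.2]
grip_width: 1.001
grip_force: 0.0
```

```bash
python3 - <<'E'
from h import *
import cv2
im=cams.read_camera("wrist"); ci=cams.camera_info("wrist"); s=sense()
print(s["tool_pos"],np.degrees(np.arctan2(*yaw(s)[[1,0],1])),s["time"]); np.save("ciA.npy",ci,allow_pickle=True)
cv2.imwrite("pics/w1.png",im)
E
```

```text
[ 0.42095897 -0.31662371  0.21350695] 3.300652490565967 4.0
```

View pics/w1.png

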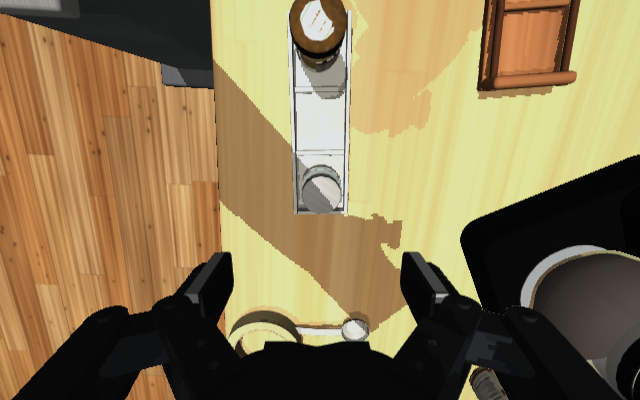

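Wrist view: short jar lid at (322,190), tray -y end corners at (296,212) and (347,214), spice jar top at (321,18), rack low end at (480-577,82). A hob pan and a tape roll stand clear of the path.

```bash
python3 - <<'E'
from h import *
np.set_printoptions(precision=4,suppress=True)
ci=np.load("ciA.npy",allow_pickle=True).item()
ct=cams.camera_info("top")
for n,p,z in(("Bc",(295,213),.022),("Bc",(348,214),.022),("div L",(294,153),.022),("div R",(349,153),.022),("lid",(322,190),.066),("rackl",(478,89),.034),("rackr",(577,84),.034)): print(n,plane(ci,*p,z))
print("lid tri",tri((ci,322,190),(ct,719/2.2+150,266/2.2+110)))
print("go",go([.4245,-.321,.060],3.35))
E
```

```text
Bc [ 0.3973 -0.3551  0.022 ]
Bc [ 0.4587 -0.3527  0.022 ]
div L [ 0.3938 -0.2859  0.022 ]
div R [ 0.4536 -0.2825  0.022 ]
lid [ 0.4255 -0.3141  0.066 ]
rackl [ 0.573  -0.2114  0.034 ]
rackr [ 0.6682 -0.2014  0.034 ]
lid tri (array([ 0.4228, -0.2957,  0.1359]), [np.float64(0.0004724295165235199), np.float64(0.0004724295165235248)])
go (array([-0.4909,  0.361 , 15.3489]), array([-0.0021, -0.0022, -0.0009]))
```

Emit:
jog_arm --plan '[{"delta_pos": [-0.1, 0.25, 2.7], "turn": [0, 0, 0]}, {"delta_pos": [-0.07, 0.2, 2.7], "turn": [0, 0, 0]}, {"delta_pos": [0, 0, 2.7], "turn": [0, 0, 0]}, {"delta_pos": [0, 0, 2.7], "turn": [0, 0, 0]}, {"delta_pos": [0, 0, 2.7], "turn": [0, 0, 0]}, {"delta_pos": [0, 0, 2.0], "turn": [0, 0, 0]}, {"delta_pos": [0, 0, 1.1], "turn": [0, 0, 0]}, {"delta_pos": [0, 0, 0], "turn": [0, 0, 0]}, {"delta_pos": [0, 0, 0], "turn": [0, 0, 0]}, {"delta_pos": [0, 0, 0], "turn": [0, 0, 0]}]'

```text
time: 5.0
tool_pos: [0.4273, -0.3171, 0.0512]
orientation: [0.002, 0.686, 0.728, 0.0]
contact_force: [-0.6, 1.1, -0.8]
grip_width: 1.0
grip_force: 0.0
```

Emit:
jog_arm --plan '[{"delta_pos": [-0.1, -0.15, 0.4], "turn": [0, 0, 0]}, {"delta_pos": [0, 0, 0], "turn": [0, 0, 0]}, {"delta_pos": [0, 0, 0], "turn": [0, 0, 0]}, {"delta_pos": [0, 0, 0], "turn": [0, 0, 0]}, {"delta_pos": [0, 0, 0], "turn": [0, 0, 0]}, {"delta_pos": [0, 0, 0], "turn": [0, 0, 0]}, {"delta_pos": [0, 0, 0], "turn": [0, 0, 0]}, {"delta_pos": [0, 0, 0], "turn": [0, 0, 0]}, {"delta_pos": [0, 0, 0], "turn": [0, 0, 0]}, {"delta_pos": [0, 0, 0], "turn": [0, 0, 0]}]' --hand 0

```text
time: 6.0
tool_pos: [0.4251, -0.3179, 0.046]
orientation: [0.001, 0.686, 0.728, -0.0]
contact_force: [-0.0, 0.1, 4.9]
grip_width: 0.463
grip_force: 61.0
```

Emit:
jog_arm --plan '[{"delta_pos": [0, 0, -1], "turn": [0, 0, 0]}, {"delta_pos": [0, 0, -2], "turn": [0, 0, 0]}, {"delta_pos": [0, 0, -3], "turn": [0, 0, 0]}, {"delta_pos": [0, 0, -4], "turn": [0, 0, 0]}, {"delta_pos": [0, 0, -4], "turn": [0, 0, 0]}, {"delta_pos": [2.0, 1.0, -2], "turn": [0, 0, 0]}, {"delta_pos": [3.0, 1.5, -2], "turn": [0, 0, 0]}, {"delta_pos": [3.0, 1.5, -2], "turn": [0, 0, 0]}, {"delta_pos": [3.0, 1.5, 0], "turn": [0, 0, 0]}, {"delta_pos": [3.0, 1.5, 0], "turn": [0, 0, 0]}]'

```text
time: 7.0
tool_pos: [0.4866, -0.1722, 0.2458]
orientation: [-0.0, 0.686, 0.728, 0.0]
contact_force: [-0.4, -0.2, -1.4]
grip_width: 0.464
grip_force: 60.6
```

Emit:
jog_arm --plan '[{"delta_pos": [3.0, 1.5, 0], "turn": [0, 0, 0]}, {"delta_pos": [2.0, 1.5, 0], "turn": [0, 0, -0.055]}, {"delta_pos": [0, 0, 0], "turn": [0, 0, 0]}, {"delta_pos": [0, 0, 0], "turn": [0, 0, 0]}, {"delta_pos": [0, 0, 0], "turn": [0, 0, 0]}, {"delta_pos": [0, 0, 0], "turn": [0, 0, 0]}, {"delta_pos": [0, 0, 0], "turn": [0, 0, 0]}, {"delta_pos": [0, 0, 0], "turn": [0, 0, 0]}, {"delta_pos": [0, 0, 0], "turn": [0, 0, 0]}, {"delta_pos": [0, 0, 0], "turn": [0, 0, 0]}]'

```text
time: 8.0
tool_pos: [0.5133, -0.1221, 0.2454]
orientation: [0.0, 0.666, 0.746, 0.0]
contact_force: [-0.6, 0.0, -0.6]
grip_width: 0.463
grip_force: 60.7
```

```bash
python3 - <<'E'
from h import *
import cv2
im=cams.read_camera("wrist"); ci=cams.camera_info("wrist"); s=sense()
print(s["tool_pos"],np.degrees(np.arctan2(*yaw(s)[[1,0],1])),s["time"],s["grip_width"]); np.save("ciB.npy",ci,allow_pickle=True)
cv2.imwrite("pics/w2.png",im); cv2.imwrite("pics/w2c.png",cv2.resize(im[0:300,240:640],None,fx=2,fy=2,interpolation=cv2.INTER_CUBIC))
E
```

```text
[ 0.51332044 -0.12199435  0.24533981] 6.52013368099188 8.05 0.4703134512674597
```

View pics/w2c.png

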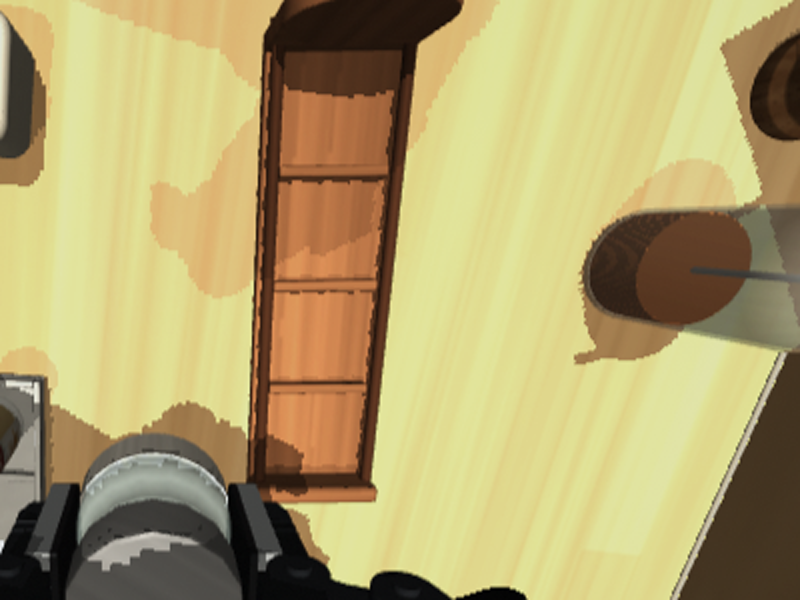

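Clear view of the rack. The strips between bays are in crop rows about 174, 285 and 384 (full picture 87, 142 and 192), columns 374-434. The low end panel is at crop (250-375, 493). The jar is held upright.

```bash
python3 - <<'E'
from h import *
np.set_printoptions(precision=4,suppress=True)
ci=np.load("ciB.npy",allow_pickle=True).item(); ct=cams.camera_info("top"); cs=cams.camera_info("side")
W=lambda u,v:(ci,u/2+240,v/2); T=lambda u,v:(ct,u/2.2+150,v/2.2+110); S=lambda u,v:(cs,u/2.4+190,v/2.4+100)
L=np.array([plane(*W(*p),.019)[:2] for p in((278,173),(272,285),(268,384))])
Rr=np.array([plane(*W(*p),.019)[:2] for p in((388,172),(377,284),(367,384))])
print(L,Rr,(L+Rr)/2, np.linalg.norm(L-Rr,axis=1))
m=(L+Rr)/2; d=m[0]-m[2]; print("spacing",np.linalg.norm(np.diff(m,axis=0),axis=1),"yaw x axis",np.degrees(np.arctan2(-d[0],d[1])))
print("low panel top corners", plane(*W(248,490),.034),plane(*W(376,490),.034))
print("high corner", plane(*W(268,45),.025),plane(*W(410,45),.025))
for n,a,b,c in(("strip2 mid",(325,285),(478,122),(430,258)),("low far corner",(376,487),(596,70),(577,290)),("strip3",(317,384),(535,108),(497,288))):
    print(n,tri(W(*a),T(*b),S(*c)))
E
```

```text
[[ 0.5716 -0.0127]
 [ 0.579  -0.0747]
 [ 0.5872 -0.1356]] [[ 0.6333 -0.0052]
 [ 0.6413 -0.0671]
 [ 0.6491 -0.1286]] [[ 0.6024 -0.009 ]
 [ 0.6102 -0.0709]
 [ 0.6181 -0.1321]] [0.0622 0.0627 0.0623]
spacing [0.0624 0.0617] yaw x axis 7.265757482991525
low panel top corners [ 0.583  -0.2026  0.034 ] [ 0.6642 -0.1933  0.034 ]
high corner [0.5542 0.0478 0.025 ] [0.6281 0.0561 0.025 ]
strip2 mid (array([ 0.597 , -0.0637,  0.0419]), [np.float64(0.00855261207363836), np.float64(0.002708838835122066), np.float64(0.011103729856056822)])
low far corner (array([ 0.6665, -0.2019,  0.0214]), [np.float64(0.0060958145727361916), np.float64(0.006630888602779239), np.float64(0.0006511037514214396)])
strip3 (array([ 0.6178, -0.1323,  0.0185]), [np.float64(0.00015656151949145278), np.float64(0.0026061594759865365), np.float64(0.0026657902048356436)])
```

Emit:
jog_arm --plan '[{"delta_pos": [0, 0, 0], "turn": [0, 0, -0.01]}, {"delta_pos": [-1.5, 2.6, 0], "turn": [0, 0, 0]}, {"delta_pos": [-1.5, 2.6, 2], "turn": [0, 0, 0]}, {"delta_pos": [-1.5, 2.6, 3], "turn": [0, 0, 0]}, {"delta_pos": [-1.16, 2.45, 3], "turn": [0, 0, 0]}, {"delta_pos": [0, 0, 3], "turn": [0, 0, 0]}, {"delta_pos": [0, 0, 3], "turn": [0, 0, 0]}, {"delta_pos": [0, 0, 2], "turn": [0, 0, 0]}, {"delta_pos": [0, 0, 0], "turn": [0, 0, 0]}, {"delta_pos": [0, 0, 0], "turn": [0, 0, 0]}]'

```text
time: 9.05
tool_pos: [0.6218, -0.1653, 0.0852]
orientation: [-0.0, 0.662, 0.75, -0.0]
contact_force: [0.1, 0.2, -0.5]
grip_width: 0.471
grip_force: 60.9
```

```bash
python3 -c "
from h import *
print(sense()['tool_pos'],go([.622,-.1655,.049],7.1))"
```

```text
[ 0.62181948 -0.16525583  0.08517272] (array([-0.0281108 ,  0.01812994,  3.61724449]), array([-0.00089627, -0.00045493,  0.00028098]))
```

Emit:
jog_arm --plan '[{"delta_pos": [0, 0, 1.0], "turn": [0, 0, 0]}, {"delta_pos": [0, 0, 1.0], "turn": [0, 0, 0]}, {"delta_pos": [0, 0, 0.8], "turn": [0, 0, 0]}, {"delta_pos": [0, 0, 0.4], "turn": [0, 0, 0]}, {"delta_pos": [0, 0, 0.2], "turn": [0, 0, 0]}, {"delta_pos": [0, 0, 0.1], "turn": [0, 0, 0]}, {"delta_pos": [0, 0, 0], "turn": [0, 0, 0]}, {"delta_pos": [0, 0, 0], "turn": [0, 0, 0]}, {"delta_pos": [0, 0, 0], "turn": [0, 0, 0]}, {"delta_pos": [0, 0, 0], "turn": [0, 0, 0]}]'

```text
time: 10.05
tool_pos: [0.6223, -0.1655, 0.0507]
orientation: [0.0, 0.662, 0.75, 0.0]
contact_force: [0.2, 0.1, -1.5]
grip_width: 0.466
grip_force: 60.8
```

Emit:
jog_arm --plan '[{"delta_pos": [0, 0, 0.1], "turn": [0, 0, 0]}, {"delta_pos": [0, 0, 0.1], "turn": [0, 0, 0]}, {"delta_pos": [0, 0, 0], "turn": [0, 0, 0]}, {"delta_pos": [0, 0, 0], "turn": [0, 0, 0]}, {"delta_pos": [0, 0, 0], "turn": [0, 0, 0]}, {"delta_pos": [0, 0, 0], "turn": [0, 0, 0]}, {"delta_pos": [0, 0, 0], "turn": [0, 0, 0]}, {"delta_pos": [0, 0, 0], "turn": [0, 0, 0]}, {"delta_pos": [0, 0, 0], "turn": [0, 0, 0]}, {"delta_pos": [0, 0, 0], "turn": [0, 0, 0]}]'

```text
time: 11.05
tool_pos: [0.6221, -0.1654, 0.0483]
orientation: [-0.0, 0.662, 0.75, -0.0]
contact_force: [-0.1, 0.2, 0.1]
grip_width: 0.462
grip_force: 60.9
```

Emit:
jog_arm --plan '[{"delta_pos": [0, 0, 0], "turn": [0, 0, 0]}, {"delta_pos": [0, 0, 0], "turn": [0, 0, 0]}, {"delta_pos": [0, 0, 0], "turn": [0, 0, 0]}, {"delta_pos": [0, 0, 0], "turn": [0, 0, 0]}, {"delta_pos": [0, 0, 0], "turn": [0, 0, 0]}, {"delta_pos": [0, 0, -2], "turn": [0, 0, 0]}, {"delta_pos": [0, 0, -4], "turn": [0, 0, 0]}, {"delta_pos": [0, 0, -4.5], "turn": [0, 0, 0]}, {"delta_pos": [0, 0, -4.5], "turn": [0, 0, 0]}, {"delta_pos": [0, 0, -4], "turn": [0, 0, 0]}]' --hand 8.5

```text
time: 12.05
tool_pos: [0.6222, -0.1654, 0.241]
orientation: [0.001, 0.662, 0.75, 0.0]
contact_force: [0.2, 0.1, 0.4]
grip_width: 0.998
grip_force: 0.0
```

```bash
python3 -c "
from h import *
print(sense()['tool_pos'],go([.457,.311,.24],7.1))"
```

```text
[ 0.62216062 -0.16540278  0.24103199] (array([ 4.93175556e+01, -1.04959024e+01,  4.21190633e-02]), array([0.00167836, 0.00088123, 0.00010599]))
```

Emit:
jog_arm --plan '[{"delta_pos": [4.2, -0.9, 0], "turn": [0, 0, 0]}, {"delta_pos": [4.2, -0.9, 0], "turn": [0, 0, 0]}, {"delta_pos": [4.2, -0.9, 0], "turn": [0, 0, 0]}, {"delta_pos": [4.2, -0.9, 0], "turn": [0, 0, 0]}, {"delta_pos": [4.2, -0.9, 0], "turn": [0, 0, 0]}, {"delta_pos": [4.2, -0.9, 0], "turn": [0, 0, 0]}, {"delta_pos": [4.2, -0.9, 0], "turn": [0, 0, 0]}, {"delta_pos": [4.2, -0.9, 0], "turn": [0, 0, 0]}, {"delta_pos": [4.2, -0.9, 0], "turn": [0, 0, 0]}, {"delta_pos": [4.2, -0.9, 0], "turn": [0, 0, 0]}]'

```text
time: 13.05
tool_pos: [0.4801, 0.2418, 0.2386]
orientation: [0.0, 0.662, 0.75, 0.0]
contact_force: [1.3, 0.0, -0.2]
grip_width: 0.997
grip_force: 0.0
```

Emit:
jog_arm --plan '[{"delta_pos": [4.0, -0.8, 0], "turn": [0, 0, 0]}, {"delta_pos": [3.3, -0.7, 0], "turn": [0, 0, 0]}, {"delta_pos": [0, 0, 0], "turn": [0, 0, 0.093]}, {"delta_pos": [0, 0, 0], "turn": [0, 0, 0.093]}, {"delta_pos": [0, 0, 0], "turn": [0, 0, 0]}, {"delta_pos": [0, 0, 0], "turn": [0, 0, 0]}, {"delta_pos": [0, 0, 0], "turn": [0, 0, 0]}, {"delta_pos": [0, 0, 0], "turn": [0, 0, 0]}, {"delta_pos": [0, 0, 0], "turn": [0, 0, 0]}, {"delta_pos": [0, 0, 0], "turn": [0, 0, 0]}]'

```text
time: 14.05
tool_pos: [0.457, 0.3107, 0.2383]
orientation: [0.0, 0.729, 0.685, 0.0]
contact_force: [-0.5, 0.5, -0.4]
grip_width: 0.996
grip_force: 0.0
```

```bash
python3 - <<'E'
from h import *
import cv2
im=cams.read_camera("wrist"); ci=cams.camera_info("wrist"); s=sense(); t=cams.read_camera("top"); sd=cams.read_camera("side")
print(s["tool_pos"],np.degrees(np.arctan2(*yaw(s)[[1,0],1])),s["time"],go([.457,.311,.05],-3.5)); np.save("ciC.npy",ci,allow_pickle=True)
a=cv2.resize(im[60:300,200:440],(560,560),interpolation=cv2.INTER_CUBIC); b=cv2.resize(sd[165:255,325:435],(239,196)); 
c=np.zeros((560,800,3),np.uint8); c[:,:560]=a; c[:196,561:800]=b; c[200:396,561:800]=cv2.resize(t[110:210,300:422],(239,196)); cv2.imwrite("pics/w3.png",c)
E
```

```text
[0.45697663 0.31068923 0.23831912] -3.5602894390233972 14.1 (array([2.41238169e-02, 3.04871806e-03, 1.88314902e+01]), array([ 7.83813519e-07, -7.19153072e-08, -9.54559058e-04]))
```

View pics/w3.png

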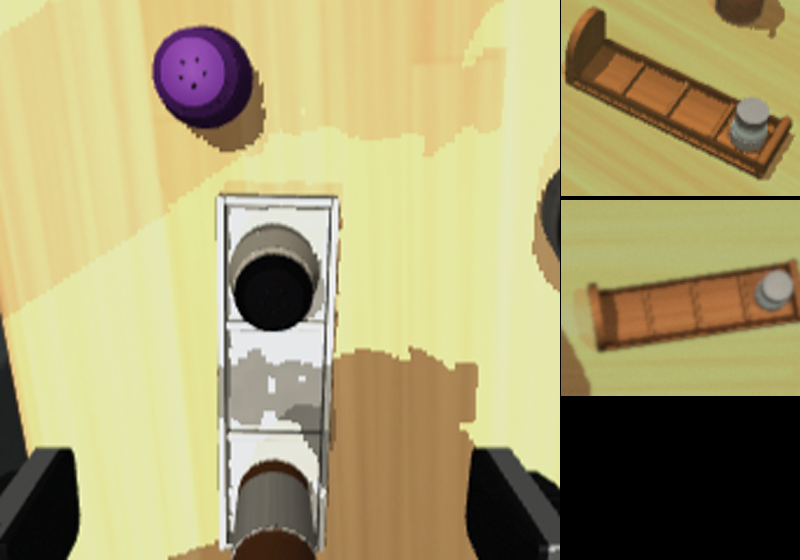

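The short jar stands upright in the low bay. The shaker (black cap at crop (272,292)) is in the tray and the purple look-alike (200,77) is outside it. Tray corners are at crop (220,197) and (338,197).

```bash
python3 - <<'E'
from h import *
np.set_printoptions(precision=4,suppress=True)
ci=np.load("ciC.npy",allow_pickle=True).item()
W=lambda u,v:(ci,u/2.3333+200,v/2.3333+60)
print("cap",plane(*W(272,292),.086)); 
for p,z in(((219,197),.022),((338,197),.022),((219,549),.022),((323,549),.022)): print(plane(*W(*p),z))
print(*[plane(*W(272,v),.014) for v in(323,432)], "purple",plane(*W(195,72),.07))
E
```

```text
cap [0.4571 0.3163 0.086 ]
[0.4327 0.3506 0.022 ]
[0.4919 0.3469 0.022 ]
[0.415  0.1465 0.022 ]
[0.4762 0.1428 0.022 ]
[0.4548 0.281  0.014 ] [0.4507 0.2164 0.014 ] purple [0.4314 0.4061 0.07  ]
```

Emit:
jog_arm --plan '[{"delta_pos": [0.3, 0, 3], "turn": [0, 0, 0.01]}, {"delta_pos": [0, 0, 3.5], "turn": [0, 0, 0]}, {"delta_pos": [0, 0, 3.5], "turn": [0, 0, 0]}, {"delta_pos": [0, 0, 3], "turn": [0, 0, 0]}, {"delta_pos": [0, 0, 3], "turn": [0, 0, 0]}, {"delta_pos": [0, 0, 2], "turn": [0, 0, 0]}, {"delta_pos": [0, 0, 0.8], "turn": [0, 0, 0]}, {"delta_pos": [0, 0, 0], "turn": [0, 0, 0]}, {"delta_pos": [0, 0, 0], "turn": [0, 0, 0]}, {"delta_pos": [0, 0, 0], "turn": [0, 0, 0]}]'

```text
time: 15.2
tool_pos: [0.4584, 0.3145, 0.0523]
orientation: [0.0, 0.732, 0.681, 0.002]
contact_force: [-0.2, 0.3, -0.2]
grip_width: 0.994
grip_force: 0.0
```

Emit:
jog_arm --plan '[{"delta_pos": [0, 0, 0], "turn": [0, 0, 0]}, {"delta_pos": [0, 0, 0], "turn": [0, 0, 0]}, {"delta_pos": [0, 0, 0], "turn": [0, 0, 0]}, {"delta_pos": [0, 0, 0], "turn": [0, 0, 0]}, {"delta_pos": [0, 0, 0], "turn": [0, 0, 0]}, {"delta_pos": [0, 0, 0], "turn": [0, 0, 0]}, {"delta_pos": [0, 0, 0], "turn": [0, 0, 0]}, {"delta_pos": [0, 0, 0], "turn": [0, 0, 0]}, {"delta_pos": [0, 0, 0], "turn": [0, 0, 0]}, {"delta_pos": [0, 0, 0], "turn": [0, 0, 0]}]' --hand 0

```text
time: 16.2
tool_pos: [0.4579, 0.3144, 0.0516]
orientation: [0.0, 0.732, 0.681, 0.001]
contact_force: [-0.3, -0.3, 5.5]
grip_width: 0.481
grip_force: 61.0
```

Emit:
jog_arm --plan '[{"delta_pos": [0, 0, -1.5], "turn": [0, 0, 0]}, {"delta_pos": [0, 0, -3], "turn": [0, 0, 0]}, {"delta_pos": [0, 0, -4.5], "turn": [0, 0, 0]}, {"delta_pos": [0, 0, -4.5], "turn": [0, 0, 0]}, {"delta_pos": [0, 0, -3.5], "turn": [0, 0, -0.066]}, {"delta_pos": [0, 0, 0], "turn": [0, 0, -0.066]}, {"delta_pos": [0, 0, 0], "turn": [0, 0, -0.066]}, {"delta_pos": [-2, 0.5, 0], "turn": [0, 0, 0]}, {"delta_pos": [-4, 1, 0], "turn": [0, 0, 0]}, {"delta_pos": [-4, 1, 0], "turn": [0, 0, 0]}]'

```text
time: 17.2
tool_pos: [0.4941, 0.217, 0.2202]
orientation: [-0.0, 0.66, 0.751, -0.001]
contact_force: [0.8, 0.0, -1.0]
grip_width: 0.485
grip_force: 61.0
```

Emit:
jog_arm --plan '[{"delta_pos": [-4.2, 1, 0], "turn": [0, 0, 0]}, {"delta_pos": [-4.2, 1, 0], "turn": [0, 0, 0]}, {"delta_pos": [-4.2, 1, 0], "turn": [0, 0, 0]}, {"delta_pos": [-4.2, 1, 0], "turn": [0, 0, 0]}, {"delta_pos": [-4.2, 1, 0], "turn": [0, 0, 0]}, {"delta_pos": [-4.2, 1, 0], "turn": [0, 0, 0]}, {"delta_pos": [-4.1, 1, 0], "turn": [0, 0, 0]}, {"delta_pos": [-4, 0.9, 0], "turn": [0, 0, 0]}, {"delta_pos": [0, 0, 0], "turn": [0, 0, 0]}, {"delta_pos": [0, 0, 0], "turn": [0, 0, 0]}]'

```text
time: 18.2
tool_pos: [0.6142, -0.1037, 0.2195]
orientation: [-0.001, 0.662, 0.749, -0.0]
contact_force: [0.1, 0.3, -1.5]
grip_width: 0.485
grip_force: 61.1
```

```bash
python3 -c "
from h import *
print(sense()['tool_pos'],go([.614,-.1025,.0535],7.1))"
```

```text
[ 0.61417731 -0.10365977  0.21951784] (array([ 0.09722486,  0.03107621, 16.6018849 ]), array([-0.00206934, -0.00120812, -0.00017377]))
```

Emit:
jog_arm --plan '[{"delta_pos": [0.1, 0, 3], "turn": [0, 0, 0]}, {"delta_pos": [0, 0, 3.5], "turn": [0, 0, 0]}, {"delta_pos": [0, 0, 3.5], "turn": [0, 0, 0]}, {"delta_pos": [0, 0, 3], "turn": [0, 0, 0]}, {"delta_pos": [0, 0, 2], "turn": [0, 0, 0]}, {"delta_pos": [0, 0, 1.0], "turn": [0, 0, 0]}, {"delta_pos": [0, 0, 0.4], "turn": [0, 0, 0]}, {"delta_pos": [0, 0, 0.2], "turn": [0, 0, 0]}, {"delta_pos": [0, 0, 0], "turn": [0, 0, 0]}, {"delta_pos": [0, 0, 0], "turn": [0, 0, 0]}]'

```text
time: 19.2
tool_pos: [0.6157, -0.1019, 0.056]
orientation: [0.001, 0.661, 0.75, 0.001]
contact_force: [0.4, 0.2, -1.2]
grip_width: 0.481
grip_force: 61.1
```

Emit:
jog_arm --plan '[{"delta_pos": [0, -0.1, 0.1], "turn": [0, 0, 0]}, {"delta_pos": [0, 0, 0.1], "turn": [0, 0, 0]}, {"delta_pos": [0, 0, 0.05], "turn": [0, 0, 0]}, {"delta_pos": [0, 0, 0], "turn": [0, 0, 0]}, {"delta_pos": [0, 0, 0], "turn": [0, 0, 0]}, {"delta_pos": [0, 0, 0], "turn": [0, 0, 0]}, {"delta_pos": [0, 0, 0], "turn": [0, 0, 0]}, {"delta_pos": [0, 0, 0], "turn": [0, 0, 0]}, {"delta_pos": [0, 0, 0], "turn": [0, 0, 0]}, {"delta_pos": [0, 0, 0], "turn": [0, 0, 0]}]'

```text
time: 20.2
tool_pos: [0.6141, -0.1021, 0.0536]
orientation: [0.001, 0.661, 0.75, 0.0]
contact_force: [-2.4, -0.9, 4.0]
grip_width: 0.481
grip_force: 61.8
```

Light contact with the floor. Release, lift, and go to the spice jar.

Emit:
jog_arm --plan '[{"delta_pos": [0, 0, 0], "turn": [0, 0, 0]}, {"delta_pos": [0, 0, 0], "turn": [0, 0, 0]}, {"delta_pos": [0, 0, 0], "turn": [0, 0, 0]}, {"delta_pos": [0, 0, 0], "turn": [0, 0, 0]}, {"delta_pos": [0, 0, 0], "turn": [0, 0, 0]}, {"delta_pos": [0, 0, -2], "turn": [0, 0, 0]}, {"delta_pos": [0, 0, -4], "turn": [0, 0, 0]}, {"delta_pos": [0, 0, -4.5], "turn": [0, 0, 0]}, {"delta_pos": [0, 0, -4.5], "turn": [0, 0, 0]}, {"delta_pos": [0, 0, -4], "turn": [0, 0, 0]}]' --hand 8.5

```text
time: 21.2
tool_pos: [0.6137, -0.1018, 0.2443]
orientation: [0.001, 0.661, 0.75, 0.0]
contact_force: [-0.0, -1.0, 0.4]
grip_width: 0.997
grip_force: 0.0
```

```bash
python3 -c "
from h import *
print(sense()['tool_pos'],go([.4157,-.184,.25],7.1))"
```

```text
[ 0.61365332 -0.1018215   0.24430299] (array([ -5.66471412, -20.67044711,  -0.59700556]), array([0.00150189, 0.00065634, 0.00211818]))
```

Emit:
jog_arm --plan '[{"delta_pos": [-1.1, -4.1, 0], "turn": [0, 0, 0]}, {"delta_pos": [-1.1, -4.1, 0], "turn": [0, 0, 0]}, {"delta_pos": [-1.1, -4.1, 0], "turn": [0, 0, 0]}, {"delta_pos": [-1.2, -4.2, 0], "turn": [0, 0, 0]}, {"delta_pos": [-1.2, -4.2, 0], "turn": [0, 0, 0]}, {"delta_pos": [0, 0, 0], "turn": [0, 0, 0.065]}, {"delta_pos": [0, 0, 0], "turn": [0, 0, 0]}, {"delta_pos": [0, 0, 0], "turn": [0, 0, 0]}, {"delta_pos": [0, 0, 0], "turn": [0, 0, 0]}, {"delta_pos": [0, 0, 0], "turn": [0, 0, 0]}]'

```text
time: 22.2
tool_pos: [0.416, -0.1841, 0.2417]
orientation: [-0.0, 0.685, 0.729, 0.0]
contact_force: [-0.4, -0.0, 0.3]
grip_width: 0.996
grip_force: 0.0
```

```bash
python3 - <<'E'
from h import *
import cv2
im=cams.read_camera("wrist"); ci=cams.camera_info("wrist"); s=sense(); sd=cams.read_camera("side")
print(s["tool_pos"],np.degrees(np.arctan2(*yaw(s)[[1,0],1])),s["time"],go([.4157,-.184,.08],3.35)); np.save("ciD.npy",ci,allow_pickle=True)
a=cv2.resize(im[60:300,200:440],(560,560),interpolation=cv2.INTER_CUBIC); b=cv2.resize(sd[165:255,325:435],(239,196)); 
c=np.zeros((560,800,3),np.uint8); c[:,:560]=a; c[:196,561:800]=b; cv2.imwrite("pics/w4.png",c)
E
```

```text
[ 0.41596504 -0.18405091  0.24172545] 3.584593458398006 22.25 (array([ 5.91412519e-03, -1.08613197e-02,  1.61706768e+01]), array([-0.0002739 , -0.00021147,  0.00387956]))
```

View pics/w4.png

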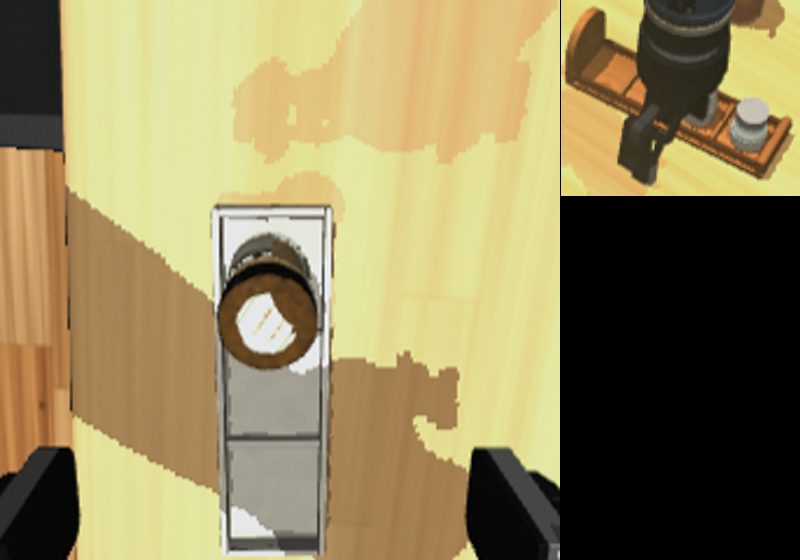

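The spice jar lid is at crop (267,317) and tray B's corners are at (213,207), (332,207), (221,552) and (326,552).

```bash
python3 - <<'E'
from h import *
np.set_printoptions(precision=4,suppress=True)
ci=np.load("ciD.npy",allow_pickle=True).item()
W=lambda u,v:(ci,u/2.3333+200,v/2.3333+60)
print("cap",plane(*W(267,317),.113)); 
P=np.array([plane(*W(*p),.022)[:2] for p in((213,207),(332,207),(221,552),(326,552))]); print(P,P.mean(0))
E
```

```text
cap [ 0.4136 -0.1827  0.113 ]
[[ 0.3836 -0.153 ]
 [ 0.4438 -0.1492]
 [ 0.3957 -0.3565]
 [ 0.4581 -0.3525]] [ 0.4203 -0.2528]
```

Emit:
jog_arm --plan '[{"delta_pos": [0.05, -0.22, 3], "turn": [0, 0, 0]}, {"delta_pos": [0, 0, 3.5], "turn": [0, 0, 0]}, {"delta_pos": [0, 0, 3.5], "turn": [0, 0, 0]}, {"delta_pos": [0, 0, 3], "turn": [0, 0, 0]}, {"delta_pos": [0, 0, 2.2], "turn": [0, 0, 0]}, {"delta_pos": [0, 0, 1.4], "turn": [0, 0, 0]}, {"delta_pos": [0, 0, 0], "turn": [0, 0, 0]}, {"delta_pos": [0, 0, 0], "turn": [0, 0, 0]}, {"delta_pos": [0, 0, 0], "turn": [0, 0, 0]}, {"delta_pos": [0, 0, 0], "turn": [0, 0, 0]}]'

```text
time: 23.3
tool_pos: [0.4143, -0.1847, 0.0775]
orientation: [0.002, 0.685, 0.728, 0.0]
contact_force: [0.1, 0.2, -0.4]
grip_width: 0.994
grip_force: 0.0
```

Emit:
jog_arm --plan '[{"delta_pos": [0, 0, 0], "turn": [0, 0, 0]}, {"delta_pos": [0, 0, 0], "turn": [0, 0, 0]}, {"delta_pos": [0, 0, 0], "turn": [0, 0, 0]}, {"delta_pos": [0, 0, 0], "turn": [0, 0, 0]}, {"delta_pos": [0, 0, 0], "turn": [0, 0, 0]}, {"delta_pos": [0, 0, 0], "turn": [0, 0, 0]}, {"delta_pos": [0, 0, 0], "turn": [0, 0, 0]}, {"delta_pos": [0, 0, 0], "turn": [0, 0, 0]}, {"delta_pos": [0, 0, 0], "turn": [0, 0, 0]}, {"delta_pos": [0, 0, 0], "turn": [0, 0, 0]}]' --hand 0

```text
time: 24.3
tool_pos: [0.4136, -0.1842, 0.0763]
orientation: [0.001, 0.685, 0.728, 0.0]
contact_force: [1.1, -0.4, 4.1]
grip_width: 0.464
grip_force: 60.4
```

Emit:
jog_arm --plan '[{"delta_pos": [0, 0, -1.5], "turn": [0, 0, 0]}, {"delta_pos": [0, 0, -3], "turn": [0, 0, 0]}, {"delta_pos": [0, 0, -4.5], "turn": [0, 0, 0]}, {"delta_pos": [0, 0, -4], "turn": [0, 0, -0.061]}, {"delta_pos": [1, 1.6, -1], "turn": [0, 0, 0]}, {"delta_pos": [2.1, 3.8, 0], "turn": [0, 0, 0]}, {"delta_pos": [2.3, 4.2, 0], "turn": [0, 0, 0]}, {"delta_pos": [2.3, 4.2, 0], "turn": [0, 0, 0]}, {"delta_pos": [2.2, 4, 0], "turn": [0, 0, 0]}, {"delta_pos": [2.0, 3, 0], "turn": [0, 0, 0]}]'

```text
time: 25.3
tool_pos: [0.6059, -0.0389, 0.2134]
orientation: [-0.002, 0.662, 0.749, -0.001]
contact_force: [0.4, -1.3, -1.5]
grip_width: 0.463
grip_force: 60.8
```

Emit:
jog_arm --plan '[{"delta_pos": [0, 0, 0], "turn": [0, 0, 0]}, {"delta_pos": [0, 0, 0], "turn": [0, 0, 0]}, {"delta_pos": [0, 0, 3], "turn": [0, 0, 0]}, {"delta_pos": [0, 0, 3], "turn": [0, 0, 0]}, {"delta_pos": [0, 0, 2], "turn": [0, 0, 0]}, {"delta_pos": [0, 0, 0], "turn": [0, 0, 0]}, {"delta_pos": [0, 0, 0], "turn": [0, 0, 0]}, {"delta_pos": [0, 0, 0], "turn": [0, 0, 0]}, {"delta_pos": [0, 0, 0], "turn": [0, 0, 0]}, {"delta_pos": [0, 0, 0], "turn": [0, 0, 0]}]'

```text
time: 26.3
tool_pos: [0.606, -0.0408, 0.1375]
orientation: [0.001, 0.663, 0.749, 0.001]
contact_force: [0.3, 1.0, -1.5]
grip_width: 0.468
grip_force: 61.0
```

```bash
python3 -c "
from h import *
print(sense()['tool_pos'],go([.606,-.0400,.0783],7.1))"
```

```text
[ 0.60597075 -0.04084645  0.13750249] (array([ 8.88272079e-02, -2.55908526e-03,  5.92018801e+00]), array([ 0.00265962,  0.00087527, -0.00207052]))
```

Emit:
jog_arm --plan '[{"delta_pos": [0.08, 0, 1.5], "turn": [0, 0, 0]}, {"delta_pos": [0, 0, 1.7], "turn": [0, 0, 0]}, {"delta_pos": [0, 0, 1.2], "turn": [0, 0, 0]}, {"delta_pos": [0, 0, 0.7], "turn": [0, 0, 0]}, {"delta_pos": [0, 0, 0.4], "turn": [0, 0, 0]}, {"delta_pos": [0, 0, 0.2], "turn": [0, 0, 0]}, {"delta_pos": [0, 0, 0.1], "turn": [0, 0, 0]}, {"delta_pos": [0, 0, 0], "turn": [0, 0, 0]}, {"delta_pos": [0, 0, 0], "turn": [0, 0, 0]}, {"delta_pos": [0, 0, 0], "turn": [0, 0, 0]}]'

```text
time: 27.3
tool_pos: [0.6055, -0.0399, 0.0784]
orientation: [0.001, 0.663, 0.749, 0.0]
contact_force: [-0.8, -0.4, 0.1]
grip_width: 0.461
grip_force: 61.0
```

Emit:
jog_arm --plan '[{"delta_pos": [0, 0, 0.05], "turn": [0, 0, 0]}, {"delta_pos": [0, 0, 0], "turn": [0, 0, 0]}, {"delta_pos": [0, 0, 0], "turn": [0, 0, 0]}, {"delta_pos": [0, 0, 0], "turn": [0, 0, 0]}, {"delta_pos": [0, 0, 0], "turn": [0, 0, 0]}, {"delta_pos": [0, 0, -2], "turn": [0, 0, 0]}, {"delta_pos": [0, 0, -4], "turn": [0, 0, 0]}, {"delta_pos": [0, 0, -4.5], "turn": [0, 0, 0]}, {"delta_pos": [0, 0, -4.5], "turn": [0, 0, 0]}, {"delta_pos": [0, 0, -3], "turn": [0, 0, 0]}]' --hand 8.5

```text
time: 28.3
tool_pos: [0.6058, -0.0399, 0.2616]
orientation: [0.002, 0.663, 0.749, 0.001]
contact_force: [1.5, -0.9, -0.0]
grip_width: 0.995
grip_force: 0.0
```

```bash
python3 -c "
from h import *
print(sense()['tool_pos'],go([.449,.175,.26],7.1))"
```

```text
[ 0.6058198  -0.0398771   0.26157003] (array([ 23.23714734, -12.94998131,   0.06150305]), array([ 0.00479237,  0.00144282, -0.00187709]))
```

Emit:
jog_arm --plan '[{"delta_pos": [3.3, -1.85, 0], "turn": [0, 0, 0]}, {"delta_pos": [3.3, -1.85, 0], "turn": [0, 0, 0]}, {"delta_pos": [3.3, -1.85, 0], "turn": [0, 0, 0]}, {"delta_pos": [3.3, -1.85, 0], "turn": [0, 0, 0]}, {"delta_pos": [3.3, -1.85, 0], "turn": [0, 0, 0]}, {"delta_pos": [3.3, -1.85, 0], "turn": [0, 0, 0]}, {"delta_pos": [3.4, -1.85, 0], "turn": [0, 0, 0]}, {"delta_pos": [0, 0, 0], "turn": [0, 0, 0.098]}, {"delta_pos": [0, 0, 0], "turn": [0, 0, 0.098]}, {"delta_pos": [0, 0, 0], "turn": [0, 0, 0]}]'

```text
time: 29.3
tool_pos: [0.448, 0.1752, 0.2575]
orientation: [0.0, 0.732, 0.681, 0.0]
contact_force: [-0.5, 0.1, -0.5]
grip_width: 0.999
grip_force: 0.0
```

```bash
python3 - <<'E'
from h import *
import cv2
im=cams.read_camera("wrist"); ci=cams.camera_info("wrist"); s=sense(); sd=cams.read_camera("side")
print(s["tool_pos"],np.degrees(np.arctan2(*yaw(s)[[1,0],1])),s["time"],go([.449,.175,.1],-4)); np.save("ciE.npy",ci,allow_pickle=True)
a=cv2.resize(im[60:300,200:440],(560,560),interpolation=cv2.INTER_CUBIC); b=cv2.resize(sd[165:255,325:435],(239,196)); 
c=np.zeros((560,800,3),np.uint8); c[:,:560]=a; c[:196,561:800]=b; cv2.imwrite("pics/w5.png",c)
E
```

```text
[0.44814511 0.17489124 0.25744098] -4.1071470494391455 29.35 (array([ 0.03393512,  0.06760115, 15.7382819 ]), array([ 1.84264131e-04, -2.05146703e-05, -2.20979188e-03]))
```

View pics/w5.png

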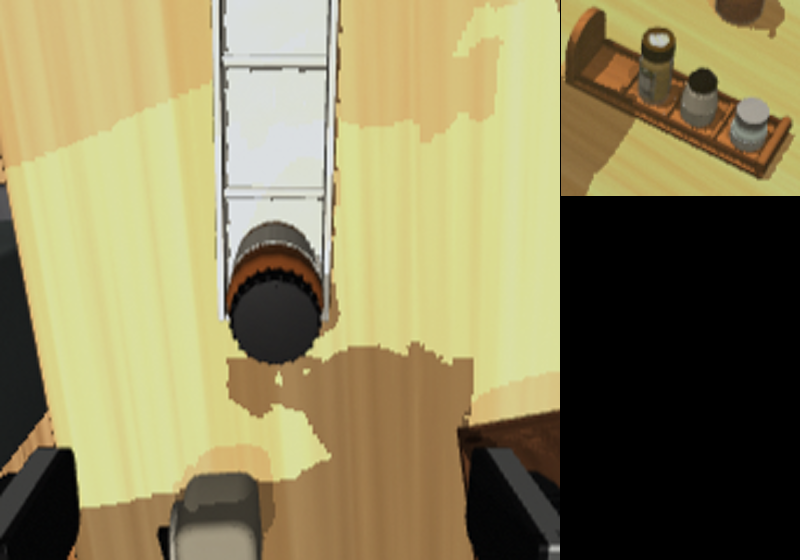

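Three containers stand in order. The tall bottle's cap is at crop (275,318).

```bash
python3 - <<'E'
from h import *
ci=np.load("ciE.npy",allow_pickle=True).item()
W=lambda u,v:(ci,u/2.3333+200,v/2.3333+60)
print("cap",plane(*W(275,318),.138),[plane(*W(u,v),.022) for u,v in((214,60),(337,60),(220,318),(329,318))])
print([plane(*W(275,v),.014) for v in(62,193)])
E
```

```text
cap [0.44938019 0.17856845 0.138     ] [array([0.42659574, 0.28028836, 0.022     ]), array([0.48763541, 0.27584557, 0.022     ]), array([0.41683676, 0.14689102, 0.022     ]), array([0.47733816, 0.14251501, 0.022     ])]
[array([0.45687634, 0.27777628, 0.014     ]), array([0.45220771, 0.21223523, 0.014     ])]
```

Emit:
jog_arm --plan '[{"delta_pos": [0.1, 0.1, 3], "turn": [0, 0, 0]}, {"delta_pos": [0, 0, 3.5], "turn": [0, 0, 0]}, {"delta_pos": [0, 0, 3.5], "turn": [0, 0, 0]}, {"delta_pos": [0, 0, 3], "turn": [0, 0, 0]}, {"delta_pos": [0, 0, 2.2], "turn": [0, 0, 0]}, {"delta_pos": [0, 0, 1.1], "turn": [0, 0, 0]}, {"delta_pos": [0, 0, 0], "turn": [0, 0, 0]}, {"delta_pos": [0, 0, 0], "turn": [0, 0, 0]}, {"delta_pos": [0, 0, 0], "turn": [0, 0, 0]}, {"delta_pos": [0, 0, 0], "turn": [0, 0, 0]}]'

```text
time: 30.4
tool_pos: [0.4506, 0.1759, 0.096]
orientation: [0.001, 0.733, 0.681, 0.001]
contact_force: [-0.8, -0.3, -1.0]
grip_width: 0.995
grip_force: 0.0
```

Emit:
jog_arm --plan '[{"delta_pos": [0, 0, 0], "turn": [0, 0, 0]}, {"delta_pos": [0, 0, 0], "turn": [0, 0, 0]}, {"delta_pos": [0, 0, 0], "turn": [0, 0, 0]}, {"delta_pos": [0, 0, 0], "turn": [0, 0, 0]}, {"delta_pos": [0, 0, 0], "turn": [0, 0, 0]}, {"delta_pos": [0, 0, 0], "turn": [0, 0, 0]}, {"delta_pos": [0, 0, 0], "turn": [0, 0, 0]}, {"delta_pos": [0, 0, 0], "turn": [0, 0, 0]}, {"delta_pos": [0, 0, 0], "turn": [0, 0, 0]}, {"delta_pos": [0, 0, 0], "turn": [0, 0, 0]}]' --hand 0

```text
time: 31.4
tool_pos: [0.4496, 0.1758, 0.0948]
orientation: [0.0, 0.733, 0.68, 0.0]
contact_force: [-0.9, 0.3, 5.8]
grip_width: 0.473
grip_force: 61.0
```

Emit:
jog_arm --plan '[{"delta_pos": [0, 0, -1.5], "turn": [0, 0, 0]}, {"delta_pos": [0, 0, -3], "turn": [0, 0, 0]}, {"delta_pos": [0, 0, -4.5], "turn": [0, 0, 0]}, {"delta_pos": [0, 0, -4.5], "turn": [0, 0, -0.065]}, {"delta_pos": [0, 0, -2], "turn": [0, 0, -0.065]}, {"delta_pos": [0, 0, 0], "turn": [0, 0, -0.065]}, {"delta_pos": [-2, 1.6, 0], "turn": [0, 0, 0]}, {"delta_pos": [-3, 2.2, 0], "turn": [0, 0, 0]}, {"delta_pos": [-3, 2.2, 0], "turn": [0, 0, 0]}, {"delta_pos": [-3, 2.2, 0], "turn": [0, 0, 0]}]'

```text
time: 32.4
tool_pos: [0.5442, 0.0753, 0.2475]
orientation: [-0.001, 0.663, 0.749, -0.001]
contact_force: [0.3, 1.1, -1.2]
grip_width: 0.473
grip_force: 61.0
```

Emit:
jog_arm --plan '[{"delta_pos": [-3, 2.2, 0], "turn": [0, 0, 0]}, {"delta_pos": [-3, 2.4, 0], "turn": [0, 0, 0]}, {"delta_pos": [0, 0, 0], "turn": [0, 0, 0]}, {"delta_pos": [0, 0, 0], "turn": [0, 0, 0]}, {"delta_pos": [0, 0, 0], "turn": [0, 0, 0]}, {"delta_pos": [0, 0, 0], "turn": [0, 0, 0]}, {"delta_pos": [0, 0, 0], "turn": [0, 0, 0]}, {"delta_pos": [0, 0, 0], "turn": [0, 0, 0]}, {"delta_pos": [0, 0, 0], "turn": [0, 0, 0]}, {"delta_pos": [0, 0, 0], "turn": [0, 0, 0]}]'

```text
time: 33.4
tool_pos: [0.5968, 0.0226, 0.2495]
orientation: [0.0, 0.663, 0.749, 0.0]
contact_force: [-0.4, 0.4, -1.7]
grip_width: 0.472
grip_force: 61.3
```

```bash
python3 -c "
from h import *
print(sense()['tool_pos'],go([.598,.023,.0968],7.1))"
```

```text
[0.59683585 0.02255425 0.24954342] (array([ 0.03246758,  0.11529816, 15.27438146]), array([ 0.00037006,  0.00015164, -0.00260224]))
```

Emit:
jog_arm --plan '[{"delta_pos": [0, 0.1, 3], "turn": [0, 0, 0]}, {"delta_pos": [0, 0, 3], "turn": [0, 0, 0]}, {"delta_pos": [0, 0, 3], "turn": [0, 0, 0]}, {"delta_pos": [0, 0, 2.5], "turn": [0, 0, 0]}, {"delta_pos": [0, 0, 1.7], "turn": [0, 0, 0]}, {"delta_pos": [0, 0, 1.0], "turn": [0, 0, 0]}, {"delta_pos": [0, 0, 0.5], "turn": [0, 0, 0]}, {"delta_pos": [0, 0, 0.3], "turn": [0, 0, 0]}, {"delta_pos": [0, 0, 0.2], "turn": [0, 0, 0]}, {"delta_pos": [0, 0, 0], "turn": [0, 0, 0]}]'

```text
time: 34.4
tool_pos: [0.5985, 0.0224, 0.0982]
orientation: [0.001, 0.663, 0.749, 0.0]
contact_force: [0.3, -0.0, -2.4]
grip_width: 0.475
grip_force: 61.4
```

Emit:
jog_arm --plan '[{"delta_pos": [0, 0, 0], "turn": [0, 0, 0]}, {"delta_pos": [0, 0, 0], "turn": [0, 0, 0]}, {"delta_pos": [0, 0, 0], "turn": [0, 0, 0]}, {"delta_pos": [0, 0, 0], "turn": [0, 0, 0]}, {"delta_pos": [0, 0, 0], "turn": [0, 0, 0]}, {"delta_pos": [0, 0, 0], "turn": [0, 0, 0]}, {"delta_pos": [0, 0, 0], "turn": [0, 0, 0]}, {"delta_pos": [0, 0, 0], "turn": [0, 0, 0]}, {"delta_pos": [0, 0, 0], "turn": [0, 0, 0]}, {"delta_pos": [0, 0, 0], "turn": [0, 0, 0]}]'

```text
time: 35.4
tool_pos: [0.5979, 0.0225, 0.0973]
orientation: [-0.0, 0.663, 0.749, -0.0]
contact_force: [-0.0, 0.2, -1.8]
grip_width: 0.475
grip_force: 61.4
```

Emit:
jog_arm --plan '[{"delta_pos": [0, 0, 0.05], "turn": [0, 0, 0]}, {"delta_pos": [0, 0, 0.05], "turn": [0, 0, 0]}, {"delta_pos": [0, 0, 0], "turn": [0, 0, 0]}, {"delta_pos": [0, 0, 0], "turn": [0, 0, 0]}, {"delta_pos": [0, 0, 0], "turn": [0, 0, 0]}, {"delta_pos": [0, 0, 0], "turn": [0, 0, 0]}, {"delta_pos": [0, 0, 0], "turn": [0, 0, 0]}, {"delta_pos": [0, 0, 0], "turn": [0, 0, 0]}, {"delta_pos": [0, 0, 0], "turn": [0, 0, 0]}, {"delta_pos": [0, 0, 0], "turn": [0, 0, 0]}]'

```text
time: 36.4
tool_pos: [0.598, 0.0224, 0.0969]
orientation: [0.0, 0.663, 0.749, 0.0]
contact_force: [-3.5, 0.9, 6.1]
grip_width: 0.47
grip_force: 62.0
```

Emit:
jog_arm --plan '[{"delta_pos": [0, 0, 0], "turn": [0, 0, 0]}, {"delta_pos": [0, 0, 0], "turn": [0, 0, 0]}, {"delta_pos": [0, 0, 0], "turn": [0, 0, 0]}, {"delta_pos": [0, 0, 0], "turn": [0, 0, 0]}, {"delta_pos": [0, 0, 0], "turn": [0, 0, 0]}, {"delta_pos": [0, 0, -2], "turn": [0, 0, 0]}, {"delta_pos": [0, 0, -4], "turn": [0, 0, 0]}, {"delta_pos": [0, 0, -4.5], "turn": [0, 0, 0]}, {"delta_pos": [0, 0, -4.5], "turn": [0, 0, 0]}, {"delta_pos": [0, 0, -2], "turn": [0, 0, 0]}]' --hand 8.5

```text
time: 37.4
tool_pos: [0.5994, 0.0224, 0.2721]
orientation: [0.003, 0.663, 0.749, 0.003]
contact_force: [0.4, -0.0, 0.8]
grip_width: 0.996
grip_force: 0.0
```

```bash
python3 -c "
from h import *
print(sense()['tool_pos'],go([.4535,.246,.26],7.1))"
```

```text
[0.59944131 0.02239149 0.27210103] (array([ 23.96063324, -11.79781647,   1.07715544]), array([ 0.00808627,  0.00157934, -0.00292698]))
```

Emit:
jog_arm --plan '[{"delta_pos": [3.5, -2, 0.3], "turn": [0, 0, 0]}, {"delta_pos": [3.5, -2, 0.3], "turn": [0, 0, 0]}, {"delta_pos": [3.5, -2, 0.3], "turn": [0, 0, 0]}, {"delta_pos": [3.5, -2, 0.3], "turn": [0, 0, 0]}, {"delta_pos": [3.5, -2, 0.3], "turn": [0, 0, 0]}, {"delta_pos": [3.4, -2.1, 0.3], "turn": [0, 0, 0]}, {"delta_pos": [0, 0, 0], "turn": [0, 0, 0.098]}, {"delta_pos": [0, 0, 0], "turn": [0, 0, 0.098]}, {"delta_pos": [0, 0, 0], "turn": [0, 0, 0]}, {"delta_pos": [0, 0, 0], "turn": [0, 0, 0]}]'

```text
time: 38.4
tool_pos: [0.4526, 0.2153, 0.2484]
orientation: [0.0, 0.732, 0.681, 0.0]
contact_force: [-0.0, 0.2, -0.1]
grip_width: 0.996
grip_force: 0.0
```

```bash
python3 - <<'E'
from h import *
import cv2
im=cams.read_camera("wrist"); ci=cams.camera_info("wrist"); s=sense(); sd=cams.read_camera("side")
print(s["tool_pos"],np.degrees(np.arctan2(*yaw(s)[[1,0],1])),s["time"],s["orientation"]); np.save("ciF.npy",ci,allow_pickle=True)
a=cv2.resize(im[60:300,200:440],(560,560),interpolation=cv2.INTER_CUBIC); b=cv2.resize(sd[155:255,325:435],(239,218)); 
c=np.zeros((560,800,3),np.uint8); c[:,:560]=a; c[:218,561:800]=b; cv2.imwrite("pics/w6.png",c)
E
```

```text
[0.45272293 0.21518723 0.24833798] -4.222924079814985 38.45 [2.00275666e-05 7.32679060e-01 6.80574310e-01 5.41537906e-05]
```

View pics/w6.png

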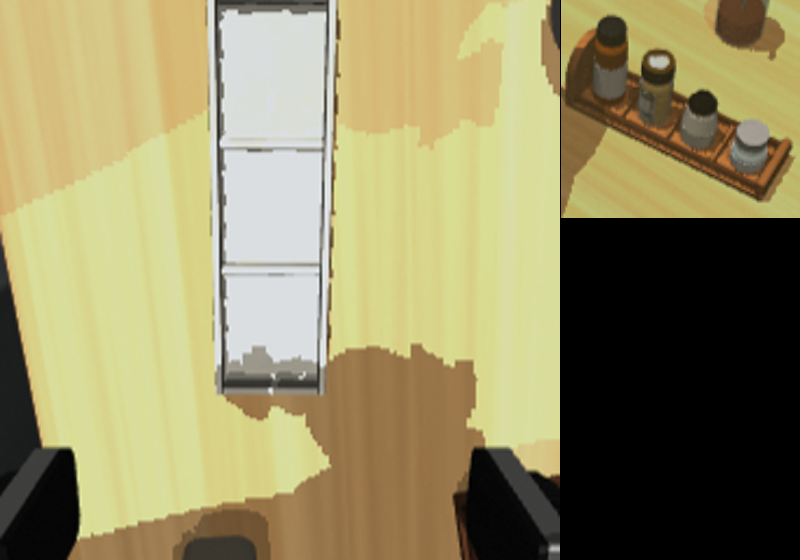

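All four stand upright in height order. Tray A: -y corners at crop (217,393) and (325,393), dividers at rows 144 and 269.

```bash
python3 - <<'E'
from h import *
np.set_printoptions(precision=4,suppress=True)
ci=np.load("ciF.npy",allow_pickle=True).item()
W=lambda u,v:(ci,u/2.3333+200,v/2.3333+60)
q=lambda u,v,z=.022:plane(*W(u,v),z)[:2]
print(q(217,393),q(325,393),q(209,0),q(339,0)); m1=(q(217,393)+q(325,393))/2; m2=(q(209,0)+q(339,0))/2; d=m2-m1;d/=np.linalg.norm(d)
print("ang",np.degrees(np.arctan2(-d[0],d[1])),"centre from end",m1+.103*d,"mid edges",(q(213,207)+q(332,207))/2,"div mid",(q(272,146,.014)+q(272,270,.014))/2)
E
```

```text
[0.4163 0.1463] [0.4768 0.1418] [0.4323 0.3463] [0.4936 0.3418]
ang -4.694774843209335 centre from end [0.455  0.2467] mid edges [0.455  0.2473] div mid [0.4546 0.2449]
```

Emit:
jog_arm --plan '[{"delta_pos": [3.1, 0, 3], "turn": [0, 0, 0.005]}, {"delta_pos": [0, 0, 4], "turn": [0, 0, 0]}, {"delta_pos": [0, 0, 4], "turn": [0, 0, 0]}, {"delta_pos": [0, 0, 4], "turn": [0, 0, 0]}, {"delta_pos": [0, 0, 3], "turn": [0, 0, 0]}, {"delta_pos": [0, 0, 2], "turn": [0, 0, 0]}, {"delta_pos": [0, 0, 1.2], "turn": [0, 0, 0]}, {"delta_pos": [0, 0, 0.8], "turn": [0, 0, 0]}, {"delta_pos": [0, 0, 0], "turn": [0, 0, 0]}, {"delta_pos": [0, 0, 0], "turn": [0, 0, 0]}]'

```text
time: 39.5
tool_pos: [0.4559, 0.2466, 0.0295]
orientation: [0.0, 0.735, 0.678, 0.001]
contact_force: [-0.4, 0.5, 0.8]
grip_width: 0.994
grip_force: 0.0
```

```bash
python3 -c "
from h import *
print(sense()['tool_pos'],go([.4548,.246,.021],-4.5),sense()['contact_force'])"
```

```text
[0.45587269 0.24656328 0.02949517] (array([-0.0654956 , -0.10399159,  0.84926745]), array([ 0.00184401, -0.0009135 , -0.00144248])) [-0.44508499  0.45826552  0.83659959]
```

Emit:
jog_arm --plan '[{"delta_pos": [-0.05, -0.05, 0.3], "turn": [0, 0, 0]}, {"delta_pos": [0, 0, 0.3], "turn": [0, 0, 0]}, {"delta_pos": [0, 0, 0.1], "turn": [0, 0, 0]}, {"delta_pos": [0, 0, 0], "turn": [0, 0, 0]}, {"delta_pos": [0, 0, 0], "turn": [0, 0, 0]}, {"delta_pos": [0, 0, 0], "turn": [0, 0, 0]}, {"delta_pos": [0, 0, 0], "turn": [0, 0, 0]}, {"delta_pos": [0, 0, 0], "turn": [0, 0, 0]}, {"delta_pos": [0, 0, 0], "turn": [0, 0, 0]}, {"delta_pos": [0, 0, 0], "turn": [0, 0, 0]}]'

```text
time: 40.5
tool_pos: [0.4544, 0.2458, 0.0213]
orientation: [0.0, 0.735, 0.678, 0.0]
contact_force: [-0.1, 0.4, 0.6]
grip_width: 0.999
grip_force: 0.0
```

Emit:
jog_arm --plan '[{"delta_pos": [0, 0, 0], "turn": [0, 0, 0]}, {"delta_pos": [0, 0, 0], "turn": [0, 0, 0]}, {"delta_pos": [0, 0, 0], "turn": [0, 0, 0]}, {"delta_pos": [0, 0, 0], "turn": [0, 0, 0]}, {"delta_pos": [0, 0, 0], "turn": [0, 0, 0]}, {"delta_pos": [0, 0, 0], "turn": [0, 0, 0]}, {"delta_pos": [0, 0, 0], "turn": [0, 0, 0]}, {"delta_pos": [0, 0, 0], "turn": [0, 0, 0]}, {"delta_pos": [0, 0, 0], "turn": [0, 0, 0]}, {"delta_pos": [0, 0, 0], "turn": [0, 0, 0]}]' --hand 0

```text
time: 41.5
tool_pos: [0.4548, 0.246, 0.0218]
orientation: [0.0, 0.735, 0.678, 0.0]
contact_force: [-0.1, -0.0, 4.9]
grip_width: 0.706
grip_force: 69.1
```

Emit:
jog_arm --plan '[{"delta_pos": [0, 0, -1.5], "turn": [0, 0, 0]}, {"delta_pos": [0, 0, -3], "turn": [0, 0, 0]}, {"delta_pos": [0, 0, -4.5], "turn": [0, 0, 0]}, {"delta_pos": [0, 0, -4.5], "turn": [0, 0, 0]}, {"delta_pos": [0, 0, -3.5], "turn": [0, 0, -0.07]}, {"delta_pos": [0, 0, 0], "turn": [0, 0, -0.071]}, {"delta_pos": [-2, -0.2, 0], "turn": [0, 0, 0]}, {"delta_pos": [-3.5, -0.5, 0], "turn": [0, 0, 0]}, {"delta_pos": [-4, -0.5, 0], "turn": [0, 0, 0]}, {"delta_pos": [-4, -0.5, 0], "turn": [0, 0, 0]}]'

```text
time: 42.5
tool_pos: [0.4441, 0.1088, 0.1892]
orientation: [-0.001, 0.685, 0.729, -0.002]
contact_force: [0.9, -0.3, -2.1]
grip_width: 0.708
grip_force: 68.3
```

Emit:
jog_arm --plan '[{"delta_pos": [-4, -0.5, 0], "turn": [0, 0, 0]}, {"delta_pos": [-4, -0.5, 0], "turn": [0, 0, 0]}, {"delta_pos": [-4, -0.5, 0], "turn": [0, 0, 0]}, {"delta_pos": [-4, -0.6, 0], "turn": [0, 0, 0]}, {"delta_pos": [-4, -0.6, 0], "turn": [0, 0, 0]}, {"delta_pos": [-4, -0.6, 0], "turn": [0, 0, 0]}, {"delta_pos": [-4, -0.6, 0], "turn": [0, 0, 0]}, {"delta_pos": [-4, -0.6, 0], "turn": [0, 0, 0]}, {"delta_pos": [-3, -0.4, 0], "turn": [0, 0, 0]}, {"delta_pos": [-1, 0, 0], "turn": [0, 0, 0]}]'

```text
time: 43.5
tool_pos: [0.4171, -0.2545, 0.1891]
orientation: [-0.002, 0.687, 0.727, -0.001]
contact_force: [-0.1, 0.2, -2.0]
grip_width: 0.713
grip_force: 68.3
```

```bash
python3 -c "
from h import *
s=sense();print(s['tool_pos'],np.degrees(np.arctan2(*yaw(s)[[1,0],1])),go([.4205,-.2535,.09],3.6),s['grip_width'])"
```

```text
[ 0.41713101 -0.25451077  0.18905844] 3.275671807356705 (array([0.06653719, 0.37481856, 9.90477376]), array([-0.00329636, -0.00153635, -0.00566311])) 0.7125252780316105
```

Go down to about 25 mm above nesting and look.

Emit:
jog_arm --plan '[{"delta_pos": [0.06, 0.35, 1.5], "turn": [0, 0, -0.003]}, {"delta_pos": [0, 0, 3], "turn": [0, 0, 0]}, {"delta_pos": [0, 0, 3], "turn": [0, 0, 0]}, {"delta_pos": [0, 0, 2.2], "turn": [0, 0, 0]}, {"delta_pos": [0, 0, 1.6], "turn": [0, 0, 0]}, {"delta_pos": [0, 0, 1], "turn": [0, 0, 0]}, {"delta_pos": [0, 0, 0], "turn": [0, 0, 0]}, {"delta_pos": [0, 0, 0], "turn": [0, 0, 0]}, {"delta_pos": [0, 0, 0], "turn": [0, 0, 0]}, {"delta_pos": [0, 0, 0], "turn": [0, 0, 0]}]'

```text
time: 44.5
tool_pos: [0.4229, -0.2521, 0.0697]
orientation: [0.001, 0.684, 0.729, 0.0]
contact_force: [-1.1, -0.2, -2.7]
grip_width: 0.705
grip_force: 68.2
```

```bash
python3 - <<'E'
from h import *
import cv2
s=sense(); ws=cams.read_camera("wrist"); sd=cams.read_camera("side"); t=cams.read_camera("top")
print(s["tool_pos"],np.degrees(np.arctan2(*yaw(s)[[1,0],1])),s["time"],go([.4205,-.2535,.04],3.6))
c=np.zeros((600,800,3),np.uint8); c[:300,:400]=cv2.resize(sd[255:345,335:455],(400,300)); c[:300,400:]=cv2.resize(t[205:265,390:500],(400,218)).repeat(1,0)[:300] if 0 else 0
c[:218,400:]=cv2.resize(t[205:265,390:500],(400,218)); c[300:,:480]=cv2.resize(ws,(480,300)); cv2.imwrite("pics/w7.png",c)
E
```

```text
[ 0.42292033 -0.25209181  0.06966732] 3.67197025071801 44.5 (array([-0.15016225, -0.21800227,  2.90973157]), array([0.00106776, 0.00094134, 0.00117327]))
```

View pics/w7.png

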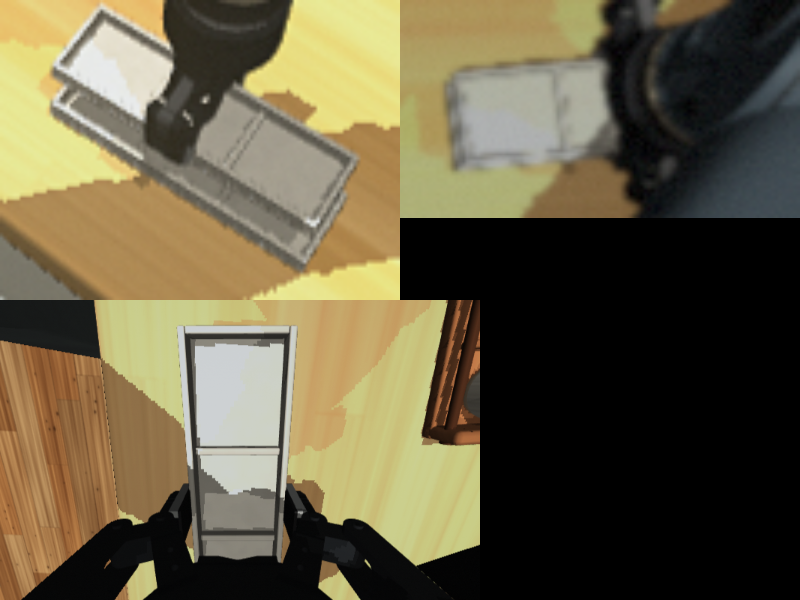

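The upper tray is parallel and level over the lower one. I check the offset in the side view: +y near corners at crop (52,75) upper and (52,102) lower, -y far corners at (357,158) and (347,197).

```bash
python3 - <<'E'
from h import *
np.set_printoptions(precision=4,suppress=True)
cs=cams.camera_info("side"); S=lambda u,v:(cs,335+u/3.3333,255+v/3.3333)
for a,b in(((52,75),(52,103)),((357,158),(347,197)),((317,229),(305,262))): print(plane(*S(*a),.070),plane(*S(*b),.022))
# expected upper corners from TCP, lower from D estimate
for c,a in((np.array([.4229,-.2521+.0007]),3.65),(np.array([.4203,-.2528]),3.6)):
    a=np.radians(a); x=np.array([np.cos(a),np.sin(a)]); y=np.array([-np.sin(a),np.cos(a)])
    print([c+x*sx*.031+y*sy*.103 for sx,sy in((-1,1),(1,-1),(-1,-1))])
E
```

```text
[ 0.3763 -0.1581  0.07  ] [ 0.3807 -0.1566  0.022 ]
[ 0.4556 -0.3526  0.07  ] [ 0.4523 -0.3568  0.022 ]
[ 0.396  -0.3586  0.07  ] [ 0.3943 -0.3595  0.022 ]
[array([ 0.3854, -0.1506]), array([ 0.4604, -0.3522]), array([ 0.3985, -0.3562])]
[array([ 0.3829, -0.1519]), array([ 0.4577, -0.3537]), array([ 0.3958, -0.3575])]
```

Emit:
jog_arm --plan '[{"delta_pos": [-0.12, -0.15, 0], "turn": [0, 0, 0]}, {"delta_pos": [0, 0, 0.5], "turn": [0, 0, 0]}, {"delta_pos": [0, 0, 0.5], "turn": [0, 0, 0]}, {"delta_pos": [0, 0, 0.5], "turn": [0, 0, 0]}, {"delta_pos": [0, 0, 0.4], "turn": [0, 0, 0]}, {"delta_pos": [0, 0, 0.3], "turn": [0, 0, 0]}, {"delta_pos": [0, 0, 0.2], "turn": [0, 0, 0]}, {"delta_pos": [0, 0, 0], "turn": [0, 0, 0]}, {"delta_pos": [0, 0, 0], "turn": [0, 0, 0]}, {"delta_pos": [0, 0, 0], "turn": [0, 0, 0]}]'

```text
time: 45.65
tool_pos: [0.4209, -0.2529, 0.0446]
orientation: [0.0, 0.684, 0.729, 0.0]
contact_force: [-0.5, -0.4, -2.6]
grip_width: 0.705
grip_force: 68.3
```

Emit:
jog_arm --plan '[{"delta_pos": [0, 0, 0.1], "turn": [0, 0, 0]}, {"delta_pos": [0, 0, 0.1], "turn": [0, 0, 0]}, {"delta_pos": [0, 0, 0.1], "turn": [0, 0, 0]}, {"delta_pos": [0, 0, 0], "turn": [0, 0, 0]}, {"delta_pos": [0, 0, 0], "turn": [0, 0, 0]}, {"delta_pos": [0, 0, 0], "turn": [0, 0, 0]}, {"delta_pos": [0, 0, 0], "turn": [0, 0, 0]}, {"delta_pos": [0, 0, 0], "turn": [0, 0, 0]}, {"delta_pos": [0, 0, 0], "turn": [0, 0, 0]}, {"delta_pos": [0, 0, 0], "turn": [0, 0, 0]}]'

```text
time: 46.65
tool_pos: [0.4207, -0.2528, 0.0413]
orientation: [0.0, 0.684, 0.729, -0.0]
contact_force: [0.8, 0.0, -2.0]
grip_width: 0.708
grip_force: 68.3
```

Emit:
jog_arm --plan '[{"delta_pos": [0, 0, 0.1], "turn": [0, 0, 0]}, {"delta_pos": [0, 0, 0.08], "turn": [0, 0, 0]}, {"delta_pos": [0, 0, 0], "turn": [0, 0, 0]}, {"delta_pos": [0, 0, 0], "turn": [0, 0, 0]}, {"delta_pos": [0, 0, 0], "turn": [0, 0, 0]}, {"delta_pos": [0, 0, 0], "turn": [0, 0, 0]}, {"delta_pos": [0, 0, 0], "turn": [0, 0, 0]}, {"delta_pos": [0, 0, 0], "turn": [0, 0, 0]}, {"delta_pos": [0, 0, 0], "turn": [0, 0, 0]}, {"delta_pos": [0, 0, 0], "turn": [0, 0, 0]}]'

```text
time: 47.65
tool_pos: [0.4207, -0.2528, 0.0398]
orientation: [0.0, 0.684, 0.729, -0.0]
contact_force: [-1.6, 0.9, 3.9]
grip_width: 0.708
grip_force: 68.8
```

Seated at the expected height. I release, then squeeze both trays together at their joint to square them.

Emit:
jog_arm --plan '[{"delta_pos": [0, 0, 0], "turn": [0, 0, 0]}, {"delta_pos": [0, 0, 0], "turn": [0, 0, 0]}, {"delta_pos": [0, 0, 0], "turn": [0, 0, 0]}, {"delta_pos": [0, 0, 0], "turn": [0, 0, 0]}, {"delta_pos": [0, 0, 0], "turn": [0, 0, 0]}, {"delta_pos": [0, 0, 0.4], "turn": [0, 0, 0]}, {"delta_pos": [0, 0, 0.5], "turn": [0, 0, 0]}, {"delta_pos": [0, 0, 0], "turn": [0, 0, 0]}, {"delta_pos": [0, 0, 0], "turn": [0, 0, 0]}, {"delta_pos": [0, 0, 0], "turn": [0, 0, 0]}]' --hand 8.5

```text
time: 48.65
tool_pos: [0.4207, -0.2528, 0.0305]
orientation: [-0.0, 0.684, 0.729, 0.0]
contact_force: [-0.1, -0.2, 0.1]
grip_width: 0.996
grip_force: 0.0
```

Emit:
jog_arm --plan '[{"delta_pos": [0, 0, 0], "turn": [0, 0, 0]}, {"delta_pos": [0, 0, 0], "turn": [0, 0, 0]}, {"delta_pos": [0, 0, 0], "turn": [0, 0, 0]}, {"delta_pos": [0, 0, 0], "turn": [0, 0, 0]}, {"delta_pos": [0, 0, 0], "turn": [0, 0, 0]}, {"delta_pos": [0, 0, 0], "turn": [0, 0, 0]}, {"delta_pos": [0, 0, 0], "turn": [0, 0, 0]}, {"delta_pos": [0, 0, 0], "turn": [0, 0, 0]}, {"delta_pos": [0, 0, 0], "turn": [0, 0, 0]}, {"delta_pos": [0, 0, 0], "turn": [0, 0, 0]}]' --hand 0

```text
time: 49.65
tool_pos: [0.4208, -0.2531, 0.0311]
orientation: [0.0, 0.684, 0.729, -0.0]
contact_force: [-2.7, 0.1, 5.3]
grip_width: 0.713
grip_force: 66.9
```

Emit:
jog_arm --plan '[{"delta_pos": [0, 0, 0], "turn": [0, 0, 0]}, {"delta_pos": [0, 0, 0], "turn": [0, 0, 0]}, {"delta_pos": [0, 0, 0], "turn": [0, 0, 0]}, {"delta_pos": [0, 0, 0], "turn": [0, 0, 0]}, {"delta_pos": [0, 0, 0], "turn": [0, 0, 0]}, {"delta_pos": [0, 0, -1], "turn": [0, 0, 0]}, {"delta_pos": [0, 0, -3], "turn": [0, 0, 0]}, {"delta_pos": [-1.5, 0, -4.5], "turn": [0, 0, 0]}, {"delta_pos": [-1.5, 0, -4.5], "turn": [0, 0, 0]}, {"delta_pos": [-1.5, 0, -4.5], "turn": [0, 0, 0]}]' --hand 8.5

```text
time: 50.65
tool_pos: [0.4235, -0.2979, 0.208]
orientation: [0.0, 0.684, 0.73, 0.0]
contact_force: [1.0, -1.3, -0.1]
grip_width: 0.993
grip_force: 0.0
```

Emit:
jog_arm --plan '[{"delta_pos": [0, 0, -3], "turn": [0, 0, 0]}, {"delta_pos": [0, 0, 0], "turn": [0, 0, 0]}, {"delta_pos": [0, 0, 0], "turn": [0, 0, 0]}, {"delta_pos": [0, 0, 0], "turn": [0, 0, 0]}, {"delta_pos": [0, 0, 0], "turn": [0, 0, 0]}, {"delta_pos": [0, 0, 0], "turn": [0, 0, 0]}, {"delta_pos": [0, 0, 0], "turn": [0, 0, 0]}, {"delta_pos": [0, 0, 0], "turn": [0, 0, 0]}, {"delta_pos": [0, 0, 0], "turn": [0, 0, 0]}, {"delta_pos": [0, 0, 0], "turn": [0, 0, 0]}]'

```text
time: 51.65
tool_pos: [0.4236, -0.2977, 0.2355]
orientation: [0.0, 0.684, 0.729, 0.0]
contact_force: [-0.1, 0.7, -0.3]
grip_width: 0.994
grip_force: 0.0
```

```bash
python3 - <<'E'
from h import *
import cv2
s=sense(); ws=cams.read_camera("wrist"); sd=cams.read_camera("side"); t=cams.read_camera("top")
print(s["tool_pos"],s["time"])
c=np.zeros((600,800,3),np.uint8); c[:300,:400]=cv2.resize(sd[255:345,335:455],(400,300)); c[:300,400:]=cv2.resize(sd[155:255,310:443],(400,300))
c[300:,:300]=cv2.resize(ws[50:250,220:420],(300,300),interpolation=cv2.INTER_CUBIC); c[300:500,300:]=cv2.resize(t[110:270,150:550],(500,200)); cv2.imwrite("pics/w8.png",c)
E
```

```text
[ 0.42356871 -0.29769646  0.23551192] 51.65
```

View pics/w8.png

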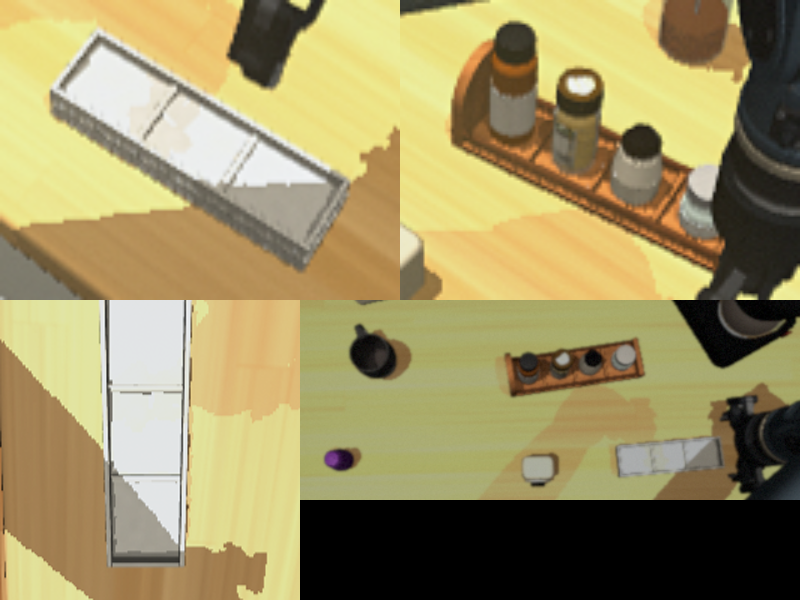

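The trays are nested flush, and all four containers stand upright in height order. The mug, timer and purple look-alike are where they were. Handing in.

```bash
python3 -c "
from bench import sign_off; print(sign_off())"
```

```text
the job is handed in; nothing more can be done
None
```

The job is handed in at about 52 s: all four containers stand upright in the rack, tallest to shortest from the high end panel, and the emptied trays are nested flush and flat on the worktop; the mug and timer were not touched.

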